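# Empty a tub of bolts into the parts case

### The job

Swing the lid of the green parts case fully open until it rests back on its stop. Then pick up the white tub and tip the three hex bolts out of it into the case, and stand the empty tub upright on the bench again where it stood, leaving the lid open. Do not disturb the other things on the bench.

Things in the scene. Friction and masses are not known exactly. Their poses are not given: they have to be found in the camera images.
- case: green sheet-metal parts case fixed to the bench, 180 mm front to back (x) x 220 mm wide (y) x 75 mm high, walls and floor 4 mm; origin at the centre of its underside, x from its front to its hinge side (away from the robot), y to the left, z up. The flat lid on it is 6 mm thick (top 81.5 mm above the bench when shut)
- case_lid (a joint): lid angle, rad: 0 shut, 1.75 open on its stop (leaning back past upright); the hinge runs along the case's y axis at its far top edge; the lid falls shut if let go before upright (about 1.57) and falls onto its stop beyond it; lid mass 0.2 kg
- case_lid_hinge (a point): point on the lid's hinge axis, mid-width, 75.5 mm above the bench; axes turn with the lid (parallel to the case's when shut)
- case_lid_handle (a point): middle of the lid's bar handle: dark round bar 11 mm thick, 100 mm long, parallel to the hinge axis, centre line 35 mm above the lid's top face, on two 8 mm legs 85 mm apart; when shut it is 150 mm nearer the front than the hinge and 41 mm above it, 30 mm behind the lid's front edge
- white_tub: white plastic tub, open at the top, slightly tapered: outer diameter 117 mm at the rim, about 92 mm at the foot, 120 mm high, wall about 3 mm (5 mm at the rim bead), inner floor about 4 mm up, 0.09 kg; origin at the centre of its underside, z towards its mouth. The three bolts stand in it at the start. It stands left or right of the case (about 210 mm from its centre). Grip it by the rim
- tub_mouth (a point): centre of the tub's mouth, level with the rim, 120 mm above its underside
- hex_bolt_a: large hex bolt, 85 mm long, shank 16 mm, head 27 mm across and 10 mm thick, 0.13 kg; origin at the centre of the head's outer face, z along the shank. One of the three in the tub
- hex_bolt_b: large hex bolt, 85 mm long, shank 16 mm, head 27 mm across and 10 mm thick, 0.13 kg; origin at the centre of the head's outer face, z along the shank. One of the three in the tub
- hex_bolt_c: large hex bolt, 85 mm long, shank 16 mm, head 27 mm across and 10 mm thick, 0.13 kg; origin at the centre of the head's outer face, z along the shank. One of the three in the tub
- bolt_a_mid (a point): middle of hex bolt a, 42.5 mm from the head's face along its axis
- bolt_b_mid (a point): middle of hex bolt b, 42.5 mm from the head's face along its axis
- bolt_c_mid (a point): middle of hex bolt c, 42.5 mm from the head's face along its axis
- tape_duct: bystander: roll of grey tape lying flat, 112 mm diameter x 48 mm high; origin at the centre of its underside
- spray_can: bystander: spray can standing at the back right, 67 mm diameter x 205 mm high; origin at the centre of its underside
- tool_battery: bystander: black cordless-tool battery, 105 (x) x 73 (y) x 55 mm high, in front of the case; origin at the centre of its underside
- tape_measure: bystander: yellow tape measure, 82 (x) x 38 (y) x 66 mm high, behind the case; origin at the centre of its underside
- pliers: bystander: red-handled pliers lying flat, 174 (x) x 65 (y) x 12 mm high, front right; origin at the centre of their underside

How it is judged:
By the outcome, as a careful person would: the job done as asked, in the order asked, and still so for the second after the job is handed in, with the robot touching nothing.
It also fails if it takes over 67 s, if anything falls off the work surface, if the arm or the gripper's body presses on something with over 40 N, if the wrist force passes 120 N, or if a joint passes its speed limit or range.

### The arm

A 6-joint arm with a two-finger parallel gripper is mounted at the origin on the work surface; the furniture and walls round the work are solid. World frame = base frame: x ahead of the robot, y to its left, z up, the work surface at z = 0. Lengths are in m, angles in rad, forces in N, time in s.
With the tool pointing down it reaches from about 0.25 to 0.775 m from the base axis. Payload 4 kg.
Tool frame: the origin (TCP) lies on the centre line of the jaws, within the pads' length; the fingertips stand 11 mm ahead of it and the grasp point (between the pads) lies 8 mm behind it (r.tcp_to_tips is the distance from the TCP to the fingertips, in m); z points along the fingers, y is the line along which they close (so a half turn about z gives the same grasp; the last joint's range is limited). The gripper opens to 85 mm and grips with 20 to 120 N. Pads are 22 mm wide; open, the fingers measure 114 mm over their backs; the gripper's body (76 mm by 85 mm) begins 54 mm behind the grasp point. The pads swing forward as they close: fully open they stand 13 mm farther back than shut.
Start: joints at [-0.103, 0.087, 1.371, -0, 1.684, -0.103], TCP at [0.55, -0, 0.242] pointing down, gripper open.
Joint ranges: [-3.1, 3.1], [-0.76, 2.03], [0.27, 2.55], [-1.08, 4.22], [0.17, 2.65], [-2.57, 2.57]. Speed limits (rad/s): [2.79, 2.79, 3.14, 3.14, 3.14, 3.14].

### API

Orientations are given as a unit quaternion [w, x, y, z].
In Python, from cell import r, viewer gives the robot as it stands.
- The arm moves only by the tool move_arm, never from a script. Its argument "rows" is a list of rows, each a list of 5 numbers: the opening, from 0 (shut) to 1 (fully open), then the shift along the tool's x, y, z scaled (see below), then the turn about the tool's z scaled (see below). A call has exactly 10 rows; each row shifts and turns the commanded pose from where the row before left it, along the tool's axes as they then stand; what a row does not reach is not made up. The controller multiplies each number of a shift by 0.1 m and each number of a turn by 2 pi rad. A row lasts 1/12 s, in which the tool goes at most 41.7 mm and 7.16 degrees, less where a joint would pass 70% of its speed; a pose out of reach is approached as far as the arm can. A call with a number of a shift or a turn outside -1 to 1 is refused whole. A call with a gripper value outside its range is refused whole. The fingers move at their own pace and stop on an object; "force" is the grip in N (left out, the last holds). Time passes only in rows, so rows that do not move let the fingers close, or fill a call up. It gives the time, the measured TCP pose, the force, the opening and the grip force at its end, in the units of the state.
- r.get_obs(): the state, without advancing time (a new reading comes with each control period).
- viewer.get_image(name): name is "scene" or "side" or "wrist"; returns the picture (384x512x3 uint8, blue, green, red); there is no depth.
- viewer.get_calibration(name): a dict with "fovy" (degrees; the focal length in pixels is half the picture's height over the tangent of half this angle, whatever the lens; pixels are square), "cx", "cy" (the principal point, pixels), "dist" ([k1, k2, p1, p2, k3] as OpenCV has them; the pictures are not rectified), "camera_from_world" (4x4, takes a point from world to camera coordinates). Camera axes: x right, y up, looking along -z (the intrinsics and any distortion apply to the point x, -y, -z); pixel columns grow to the right and rows downward; lengths in m; the calibration is good to about 2 mm. A picture is of the moment at which its call begins: read the wrist's pose just before it. get_calibration takes no time and is no camera call; for the wrist camera it gives the pose at the moment of the call.
- r.hand_in(): hands the job in; it is judged then, once.
The state is a dict: "time": time; "joints": joint angles; "qvel": joint speeds; "joint_torque": joint torques, N m; "eef_pos": TCP position; "tool_rot": TCP orientation; "force": force on the tool from outside, world axes, zero at the start; "moment": the same for the moment, N m; "grip_width": finger opening in m; "grasp_force": force on a finger pad.
Only numpy, scipy, OpenCV 4.12 (cv2) and the standard library are available. Lean on these libraries where they do the work, as an engineer would, in place of code of your own. Each camera call takes 0.05 s, during which the arm holds its last target. There are 200 camera calls.

## Working session

There is one attempt and no reset: what is moved stays moved. The work goes in short steps, Python scripts to look and compute and a tool call to move; the robot and the scene stay as the last step left them, time stands still between calls to the robot, and variables do not carry over. Pictures are saved under pics/ and viewed, at most 10 in all, crops included, and the job is handed in when it is done.

Besides the shell and the picture viewer there is one more tool, called after ">>>" as a command line: name --pt "numbers of a row" for each row, then --argument value for the rest. move_arm: Moves the arm, as the interface text tells. Its arguments: {"type":"object","properties":{"rows":{"type":"array","items":{"type":"array","items":{"type":"number"}}},"force":{"type":"number"}},"required":["rows"]}

```bash
mkdir -p pics; cat > h.py <<'E'
import numpy as np, cv2
from cell import r, viewer
def K(c):
    f=192/np.tan(np.radians(c["fovy"])/2); return np.array([[f,0,c["cx"]],[0,f,c["cy"]],[0,0,1]])
def ray(c,uv):
    p=cv2.undistortPoints(np.array([[uv]],float),K(c),np.array(c["dist"]))[0,0]
    T=np.array(c["camera_from_world"]); R=T[:3,:3]
    return -R.T@T[:3,3], R.T@np.array([p[0],-p[1],-1.])
def plane(c,uv,z):
    o,d=ray(c,uv); return o+d*(z-o[2])/d[2]
def proj(c,P):
    T=np.array(c["camera_from_world"]); q=(T[:3,:3]@np.array(P,float).reshape(-1,3).T).T+T[:3,3]
    q=q*[1,-1,-1]; return cv2.projectPoints(q,np.zeros(3),np.zeros(3),K(c),np.array(c["dist"]))[0][:,0]
E
python3 - <<'E'
from h import *
a=[viewer.get_image(n) for n in("scene","side")]
for n,i in zip(("scene","side"),a): cv2.imwrite(f"pics/{n}0.png",i); c=viewer.get_calibration(n); o,d=ray(c,(256,192)); print(n,o.round(3),d.round(2))
cv2.imwrite("pics/both0.png",np.hstack(a)[:, :])
o=r.get_obs(); print({k:np.round(v,3) for k,v in o.items()}, [x for x in dir(r) if x[0]!='_'])
E
```

```text
scene [ 0.078 -0.71   0.743] [ 0.46  0.59 -0.66]
side [ 0.471 -1.121  0.496] [ 0.02  0.93 -0.37]
{'time': np.float64(0.1), 'joints': array([-0.103,  0.088,  1.372, -0.   ,  1.684, -0.103]), 'qvel': array([ 0.   , -0.   , -0.005,  0.001,  0.   ,  0.002]), 'joint_torque': array([ 3.0000e-03, -3.5301e+01, -3.1422e+01, -0.0000e+00,  8.0000e-03,
       -0.0000e+00]), 'eef_pos': array([0.55 , 0.   , 0.241]), 'tool_rot': array([-0.001,  0.707,  0.707, -0.001]), 'force': array([-0.119,  0.63 , -0.072]), 'moment': array([0.01 , 0.007, 0.004]), 'grasp_force': np.float64(0.0), 'grip_width': np.float64(0.085)} ['PlanningError', 'get_obs', 'hand_in', 'tcp_to_tips']
```

View pics/scene0.png

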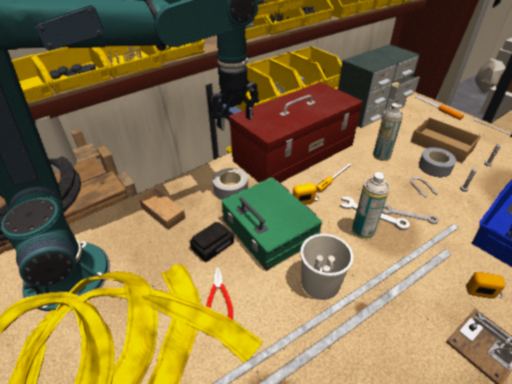

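View pics/side0.png

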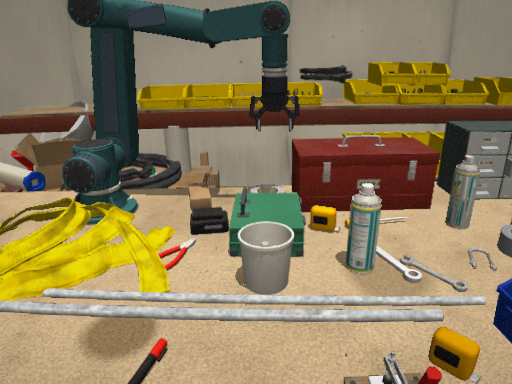

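```bash
python3 - <<'E'
from h import *
from scipy.optimize import least_squares
for n in("scene","side"):
    im=cv2.imread(f"pics/{n}0.png"); c=viewer.get_calibration(n)
    hsv=cv2.cvtColor(im,cv2.COLOR_BGR2HSV)
    # green case: top face brightest
    m=cv2.inRange(hsv,(60,120,40),(85,255,255))
    u0,v0=(200,170) if n=="scene" else (225,185)
    mm=np.zeros_like(m); mm[v0:275,u0:330]=m[v0:275,u0:330]
    cs,_=cv2.findContours(mm,cv2.RETR_EXTERNAL,cv2.CHAIN_APPROX_NONE); k=max(cs,key=cv2.contourArea)
    ap=cv2.approxPolyDP(k,4,True)[:,0]; print(n,"case poly",[(tuple(p),plane(c,p,.0815)[:2].round(3)) for p in ap])
    x0,y0,w,h=(290,225,70,80) if n=="scene" else (230,215,70,82)
    m2=((hsv[...,1]<45)&(hsv[...,2]>70)).astype(np.uint8)*255
    mm=np.zeros_like(m2); mm[y0:y0+h,x0:x0+w]=m2[y0:y0+h,x0:x0+w]
    mm=cv2.morphologyEx(mm,cv2.MORPH_OPEN,np.ones((3,3)))
    cs,_=cv2.findContours(mm,cv2.RETR_EXTERNAL,cv2.CHAIN_APPROX_NONE); k=max(cs,key=cv2.contourArea)[:,0]
    print("tub bbox",k.min(0),k.max(0))
    top=k[k[:,1]<np.median(k[:,1])-5]; 
    # upper arc: topmost pixel per column
    arc=np.array([(u,k[k[:,0]==u][:,1].min()) for u in np.unique(k[:,0])[3:-3]])
    P=np.array([plane(c,p,.12)[:2] for p in arc])
    f=lambda q:np.hypot(P[:,0]-q[0],P[:,1]-q[1])-q[2]
    s=least_squares(f,[*P.mean(0),.058],loss="soft_l1",f_scale=.002); print("tub rim",s.x.round(4),np.abs(f(s.x)).mean().round(4))
    s=least_squares(lambda q:f([q[0],q[1],.0585]),P.mean(0),loss="soft_l1",f_scale=.002); print("fixed r",s.x.round(4))
a=cv2.resize(cv2.imread("pics/scene0.png")[165:305,180:370],None,fx=4,fy=4,interpolation=cv2.INTER_CUBIC); cv2.imwrite("pics/crop0.png",a)
E
```

```text
scene case poly [((np.int32(272), np.int32(178)), array([ 0.608, -0.1  ])), ((np.int32(223), np.int32(200)), array([ 0.438, -0.09 ])), ((np.int32(234), np.int32(221)), array([ 0.415, -0.175])), ((np.int32(258), np.int32(242)), array([ 0.421, -0.27 ])), ((np.int32(266), np.int32(264)), array([ 0.395, -0.334])), ((np.int32(298), np.int32(250)), array([ 0.482, -0.35 ])), ((np.int32(320), np.int32(222)), array([ 0.591, -0.317]))]
tub bbox [300 234] [352 276]
tub rim [ 0.5036 -0.4123  0.0551] 0.0016
fixed r [ 0.5009 -0.4138]
side case poly [((np.int32(237), np.int32(194)), array([ 0.437, -0.095])), ((np.int32(230), np.int32(246)), array([ 0.427, -0.396])), ((np.int32(238), np.int32(255)), array([ 0.445, -0.434])), ((np.int32(236), np.int32(230)), array([ 0.439, -0.321])), ((np.int32(257), np.int32(220)), array([ 0.49 , -0.271])), ((np.int32(294), np.int32(228)), array([ 0.576, -0.319])), ((np.int32(292), np.int32(254)), array([ 0.558, -0.436])), ((np.int32(294), np.int32(246)), array([ 0.566, -0.404])), ((np.int32(302), np.int32(247)), array([ 0.582, -0.409])), ((np.int32(296), np.int32(194)), array([ 0.607, -0.107])), ((np.int32(246), np.int32(194)), array([ 0.463, -0.097])), ((np.int32(251), np.int32(199)), array([ 0.477, -0.136])), ((np.int32(245), np.int32(204)), array([ 0.46 , -0.169])), ((np.int32(248), np.int32(218)), array([ 0.467, -0.258])), ((np.int32(235), np.int32(217)), array([ 0.435, -0.25 ])), ((np.int32(240), np.int32(211)), array([ 0.447, -0.214]))]
tub bbox [237 221] [293 296]
tub rim [ 0.5041 -0.4167  0.059 ] 0.0013
fixed r [ 0.5041 -0.4161]
```

View pics/crop0.png

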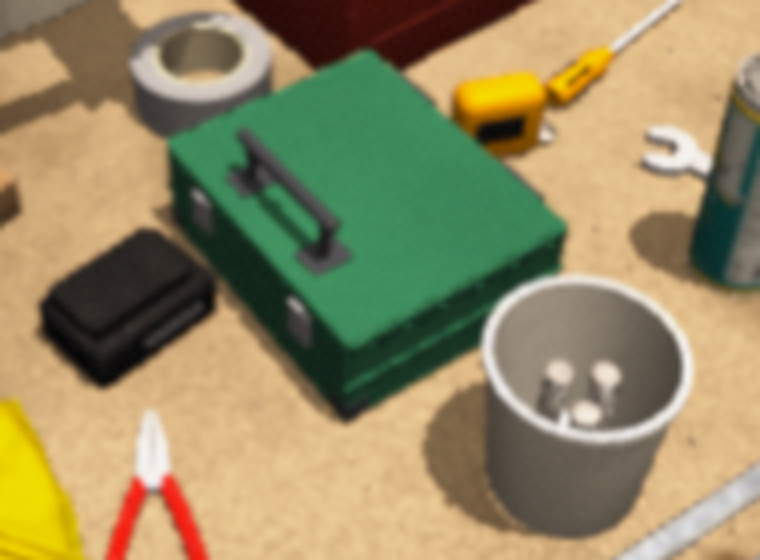

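```bash
python3 - <<'E'
from h import *
c=viewer.get_calibration("scene"); s=lambda u,v:(u/4+180-.4,v/4+165-.4)
for a,b,z in((245,135,.12),(335,226,.12),(368,52,.0815),(170,148,.0815),(566,230,.0815),(348,347,.0815)): print(a,b,plane(c,s(a,b),z).round(4))
d=viewer.get_calibration("side")
for u,v,z in((237,194,.0815),(296,194,.0815)): print(plane(d,(u,v),z).round(4))
E
```

```text
245 135 [ 0.4576 -0.1496  0.12  ]
335 226 [ 0.4527 -0.2512  0.12  ]
368 52 [ 0.608  -0.0974  0.0815]
170 148 [ 0.432  -0.0936  0.0815]
566 230 [ 0.5926 -0.3186  0.0815]
348 347 [ 0.4193 -0.3061  0.0815]
[ 0.4369 -0.0954  0.0815]
[ 0.6071 -0.1071  0.0815]
```

>>> move_arm --pt "0.6 -0.2 -0.08 0 0.0097" --pt "0.6 -0.372 -0.15 0 0" --pt "0.6 -0.372 -0.15 0 0" --pt "0.6 -0.372 -0.15 0 0" --pt "0.6 -0.372 -0.15 0 0" --pt "0.6 -0.372 -0.15 0 0" --pt "0.6 0 0 0.3 0" --pt "0.6 0 0 0.3 0" --pt "0.6 0 0 0.3 0" --pt "0.6 0 0 0 0" --force 30

```text
time: 0.93
eef_pos: [0.4515, -0.1992, 0.1448]
tool_rot: [-0.007, 0.729, 0.685, -0.002]
force: [-2.4, 0.6, -1.5]
grip_width: 0.0513
grasp_force: 0.0
```

>>> move_arm --pt "0.6 -0.01 0.03 0.2 0" --pt "0.6 0 0 0.13 0" --pt "0.6 0 0 0 0" --pt "0.1 0 0 0 0" --pt "0.05 0 0 0 0" --pt "0 0 0 0 0" --pt "0 0 0 0 0" --pt "0 0 0 0 0" --pt "0 0 0 0 0" --pt "0 0 0 0 0" --force 25

```text
time: 1.77
eef_pos: [0.455, -0.2024, 0.1213]
tool_rot: [-0.003, 0.728, 0.685, -0.003]
force: [-13.1, 1.7, 9.9]
grip_width: 0.0094
grasp_force: 26.0
```

>>> move_arm --pt "0 0 0.042 -0.129 0" --pt "0 0 0.052 -0.126 0" --pt "0 0 0.063 -0.12 0" --pt "0 0 0.074 -0.114 0" --pt "0 0 0.083 -0.107 0" --pt "0 0 0.092 -0.099 0" --pt "0 0 0.101 -0.091 0" --pt "0 0 0.108 -0.082 0" --pt "0 0 0.115 -0.073 0" --pt "0 0 0.12 -0.062 0"

```text
time: 2.6
eef_pos: [0.543, -0.2076, 0.2248]
tool_rot: [0.001, 0.728, 0.685, -0.0]
force: [-2.5, 1.2, 2.5]
grip_width: 0.0092
grasp_force: 24.8
```

>>> move_arm --pt "0 0 0.126 -0.051 0" --pt "0 0 0.129 -0.04 0" --pt "0 0 0.133 -0.029 0" --pt "0 0 0.135 -0.017 0" --pt "0 0 0.135 -0.005 0" --pt "0 0 0.136 0.007 0" --pt "0 0 0.134 0.018 0" --pt "0 0 0.132 0.03 0" --pt "0 0 0.13 0.042 0" --pt "0 0 0.1 0.041 0"

```text
time: 3.43
eef_pos: [0.6722, -0.2151, 0.2221]
tool_rot: [-0.0, 0.728, 0.685, -0.001]
force: [-30.8, 4.1, 35.6]
grip_width: 0.0096
grasp_force: 30.1
```

>>> move_arm --pt "0.3 0 -0.01 0 0" --pt "0.3 0 0 0 0" --pt "0.3 0 0 0 0" --pt "0.3 0 0 -0.25 0" --pt "0.3 0 0 -0.35 0" --pt "0.3 0 0 -0.4 0" --pt "0.3 0 0 -0.4 0" --pt "0.3 -0.3 0 0 0" --pt "0.3 -0.4 0 0 0" --pt "0.3 -0.4 0 0 0"

```text
time: 4.27
eef_pos: [0.6649, -0.3249, 0.3627]
tool_rot: [0.002, 0.727, 0.686, 0.001]
force: [0.9, -1.0, -1.0]
grip_width: 0.0255
grasp_force: 0.0
```

```bash
python3 - <<'E'
from h import *
a=viewer.get_image("scene"); b=viewer.get_image("side")
cv2.imwrite("pics/t1.png",np.hstack([a[60:340,140:470],b[60:340,160:460]])); print(r.get_obs()["joints"].round(3),r.get_obs()["eef_pos"])
E
```

```text
[-0.539  0.595  0.486 -0.003  2.063 -0.471] [ 0.66301384 -0.3319548   0.35681419]
```

View pics/t1.png

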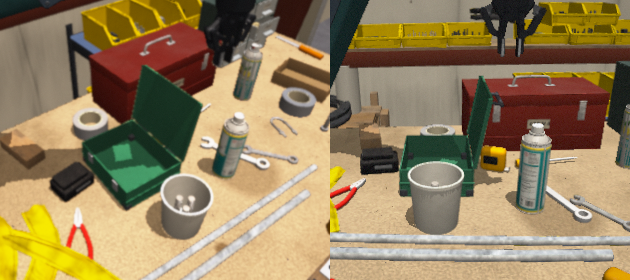

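>>> move_arm --pt "0.3 -0.12 0.28 0 0" --pt "0.3 -0.12 0.28 0 0" --pt "0.3 -0.12 0.28 0 0" --pt "0.3 -0.12 0.28 0 0" --pt "0.3 -0.12 0.28 0 0" --pt "0.3 -0.12 0.28 0 0" --pt "0.3 -0.12 0.28 0 0" --pt "0.3 -0.12 0.28 0 0" --pt "0.3 0 0 0 0" --pt "0.3 0 0 0 0"

```text
time: 5.2
eef_pos: [0.7655, -0.3767, 0.2902]
tool_rot: [0.052, 0.727, 0.684, 0.02]
force: [0.2, -0.1, 0.5]
grip_width: 0.0252
grasp_force: 0.0
```

```bash
python3 - <<'E'
from h import *
o=r.get_obs(); print(o["joints"].round(3),o["eef_pos"],o["tool_rot"].round(4))
E
```

```text
[-0.527  0.814  0.277  0.009  1.94  -0.462] [ 0.76551788 -0.37669783  0.29024108] [0.052  0.7272 0.6842 0.0197]
```

>>> move_arm --pt "0.5 -0.19 -0.35 -0.1 0" --pt "0.5 -0.19 -0.35 -0.1 0" --pt "0.5 -0.19 -0.35 -0.1 0" --pt "0.5 -0.19 -0.35 -0.1 0" --pt "0.5 -0.19 -0.35 -0.07 0" --pt "0.5 -0.19 -0.35 -0.07 0" --pt "0.5 -0.19 -0.35 -0.07 0" --pt "0.5 -0.19 -0.35 -0.07 0" --pt "0.5 -0.19 -0.35 -0.07 0" --pt "0.5 -0.19 -0.35 -0.07 0"

```text
time: 6.03
eef_pos: [0.3958, -0.5418, 0.3471]
tool_rot: [0.055, 0.727, 0.684, 0.02]
force: [0.5, -0.7, -0.3]
grip_width: 0.0425
grasp_force: 0.0
```

>>> move_arm --pt "0.5 -0.19 -0.35 -0.05 0" --pt "0.5 -0.19 -0.35 -0.05 0" --pt "0.5 -0.19 -0.35 -0.05 0" --pt "0.5 -0.19 -0.35 -0.05 0" --pt "0.5 -0.19 -0.35 -0.05 0" --pt "0.5 -0.19 -0.35 -0.05 0" --pt "0.5 -0.19 -0.35 -0.05 0" --pt "0.5 -0.19 -0.35 -0.05 0" --pt "0.5 -0.19 -0.35 -0.05 0" --pt "0.5 -0.19 -0.35 -0.05 0"

```text
time: 6.87
eef_pos: [0.0316, -0.7083, 0.3681]
tool_rot: [0.055, 0.727, 0.684, 0.019]
force: [1.5, -1.0, 0.4]
grip_width: 0.0423
grasp_force: 0.0
```

```bash
cat > s.py <<'E'
from h import *
from scipy.spatial.transform import Rotation as Ro
o=r.get_obs(); R=Ro.from_quat(o["tool_rot"],scalar_first=True).as_matrix()
print("q",o["joints"].round(3),"p",o["eef_pos"].round(4),"t",round(float(o["time"]),2),"F",o["force"].round(1),"w",round(float(o["grip_width"]),4)); print("tool x,y,z:",*R.T.round(3))
E
python3 s.py
```

```text
q [-1.654  0.448  0.681  0.116  1.966 -1.546] p [ 0.0316 -0.7083  0.3681] t 6.87 F [ 1.5 -1.   0.4] w 0.0423
tool x,y,z: [ 0.063  0.997 -0.046] [ 0.993 -0.058  0.106] [ 0.103 -0.053 -0.993]
```

>>> move_arm --pt "0.5 -0.41 0 0 0" --pt "0.5 -0.41 0 0 0" --pt "0.5 -0.41 0 0 0" --pt "0.5 -0.41 0 0 0" --pt "0.5 -0.41 0 0 0" --pt "0.5 -0.41 0 0 0" --pt "0.5 -0.41 0 0 0" --pt "0.5 -0.41 0 0 0" --pt "0.5 -0.41 0 0 0" --pt "0.5 -0.41 0 0 0"

```text
time: 7.7
eef_pos: [0.0093, -0.8998, 0.2885]
tool_rot: [0.126, 0.725, 0.676, -0.043]
force: [0.5, -0.6, 0.4]
grip_width: 0.0431
grasp_force: 0.0
```

```bash
python3 s.py
```

```text
q [-1.669  0.829  0.275  0.135  1.803 -1.552] p [ 0.0093 -0.8998  0.2885] t 7.7 F [ 0.5 -0.6  0.4] w 0.0431
tool x,y,z: [ 0.083  0.969 -0.233] [ 0.991 -0.055  0.124] [ 0.108 -0.241 -0.965]
```

>>> move_arm --pt "0.5 -0.417 0 0 0" --pt "0.5 -0.417 0 0 0" --pt "0.5 -0.417 0 0 0" --pt "0.5 -0.417 0 0 0" --pt "0.5 -0.417 0 0 0" --pt "0.5 -0.417 0 0 0" --pt "0.5 -0.417 0 0 0" --pt "0.5 -0.417 0 0 0" --pt "0.5 -0.417 0 0 0" --pt "0.5 -0.417 0 0 0"

```text
time: 8.53
eef_pos: [-0.0176, -0.995, 0.2894]
tool_rot: [0.224, 0.711, 0.652, -0.136]
force: [0.1, -0.4, 0.2]
grip_width: 0.0426
grasp_force: 0.0
```

```bash
python3 s.py
```

```text
q [-1.696  0.866  0.275  0.161  1.493 -1.58 ] p [-0.0176 -0.995   0.2894] t 8.53 F [ 0.1 -0.4  0.2] w 0.0426
tool x,y,z: [ 0.112  0.866 -0.487] [ 0.989 -0.049  0.141] [ 0.099 -0.497 -0.862]
```

>>> move_arm --pt "0.5 -0.417 0 0 0" --pt "0.5 -0.417 0 0 0" --pt "0.5 -0.417 0 0 0" --pt "0.5 -0.417 0 0 0" --pt "0.5 -0.417 0 0 0" --pt "0.5 -0.417 0 0 0" --pt "0.5 -0.417 0 0 0" --pt "0.5 -0.417 0 0 0" --pt "0.5 -0.417 0 0 0" --pt "0.5 -0.417 0 0 0"

```text
time: 9.37
eef_pos: [-0.0482, -1.0381, 0.3857]
tool_rot: [0.315, 0.685, 0.616, -0.228]
force: [-0.2, -0.1, -0.2]
grip_width: 0.0426
grasp_force: 0.0
```

```bash
python3 s.py
```

```text
q [-1.728  0.813  0.275  0.197  1.277 -1.603] p [-0.0482 -1.0381  0.3857] t 9.37 F [-0.2 -0.1 -0.2] w 0.0426
tool x,y,z: [ 0.137  0.7   -0.701] [ 0.988 -0.042  0.151] [ 0.076 -0.713 -0.697]
```

>>> move_arm --pt "0.5 -0.417 0 0 0" --pt "0.5 -0.417 0 0 0" --pt "0.5 -0.417 0 0 0" --pt "0.5 -0.417 0 0 0" --pt "0.5 -0.417 0 0 0" --pt "0.5 0 0 -0.4 0" --pt "0.5 0 0 -0.4 0" --pt "0.5 0 0 -0.4 0" --pt "0.5 0 0 -0.4 0" --pt "0.5 0 0 -0.4 0"

```text
time: 10.2
eef_pos: [-0.076, -0.8775, 0.5796]
tool_rot: [0.356, 0.668, 0.595, -0.271]
force: [-0.6, 0.1, -0.5]
grip_width: 0.0428
grasp_force: 0.0
```

```bash
python3 s.py
```

```text
q [-1.811  0.367  0.61   0.264  1.271 -1.653] p [-0.076  -0.8775  0.5796] t 10.2 F [-0.6  0.1 -0.5] w 0.0428
tool x,y,z: [ 0.145  0.602 -0.786] [ 0.987 -0.039  0.153] [ 0.062 -0.798 -0.6  ]
```

```bash
cat > k.py <<'E'
import numpy as np
from scipy.optimize import least_squares
from scipy.spatial.transform import Rotation as Ro
D=[([-.103,.088,1.372,0,1.684,-.103],[.55,0,.241]),([-.539,.595,.486,-.003,2.063,-.471],[.663,-.332,.3568]),([-.527,.814,.277,.009,1.94,-.462],[.7655,-.3767,.2902]),
([-1.654,.448,.681,.116,1.966,-1.546],[.0316,-.7083,.3681]),([-1.669,.829,.275,.135,1.803,-1.552],[.0093,-.8998,.2885]),([-1.696,.866,.275,.161,1.493,-1.58],[-.0176,-.995,.2894]),
([-1.728,.813,.275,.197,1.277,-1.603],[-.0482,-1.0381,.3857]),([-1.811,.367,.61,.264,1.271,-1.653],[-.076,-.8775,.5796])]
Ry=lambda a:Ro.from_euler('y',a).as_matrix(); Rz=lambda a:Ro.from_euler('z',a).as_matrix()
R0=np.eye(3)
def fk(q,P):
    h,L1,a,L2,d,l,x0=P
    A=Rz(q[0]); p=np.array([0,0,h])+A@[x0,l,0]
    A=A@Ry(q[1]); p=p+A@[0,0,L1]; A=A@Ry(q[2]); p=p+A@[a,0,L2]
    A=A@Rz(q[3])@Ry(q[4]); p=p+A@[0,0,d]; return p,A@Rz(q[5])
P=least_squares(lambda P:np.concatenate([fk(q,P)[0]-p for q,p in D]),[.3,.5,0,.5,.2,.056,0]).x
if __name__=="__main__":
    print(P.round(4),max(np.abs(np.concatenate([fk(q,P)[0]-p for q,p in D]))))
    print(fk(D[-1][0],P)[1].T.round(3))
E
python3 k.py
```

```text
[ 0.1515  0.4489  0.0998  0.5005  0.3138  0.0565 -0.    ] 0.00038878848822061773
[[-0.988  0.039 -0.152]
 [ 0.145  0.601 -0.786]
 [ 0.061 -0.798 -0.599]]
```

```bash
cat > ik.py <<'E'
from k import *
R=fk(D[-1][0],P)[1]
lo=np.array([-3.1,-.76,.27,-1.08,.17,-2.57]);hi=np.array([3.1,2.03,2.55,4.22,2.65,2.57])
def ik(p,q0,R=R):
    f=lambda q:np.concatenate([(fk(q,P)[0]-p)*5,(fk(q,P)[1]-R).ravel()])
    s=least_squares(f,np.clip(q0,lo+1e-3,hi-1e-3),bounds=(lo,hi)); return s.x,np.abs(s.fun).max()
if __name__=="__main__":
    q=np.array(D[-1][0])
    for p in ([-.076,-.8775,.5796],[.2,-.7,.45],[.3,-.5,.4],[.44,-.317,.3],[.44,-.317,.186],[.447,-.413,.114],[.447,-.413,.2],[.46,-.33,.17],[.46,-.28,.155],[.46,-.223,.095],[.46,-.2,.12]):
        q,e=ik(np.array(p),q); print(p,q.round(2),round(e,4))
E
python3 ik.py
```

```text
[-0.076, -0.8775, 0.5796] [-1.81  0.37  0.61  0.26  1.27 -1.65] 0.0
[0.2, -0.7, 0.45] [-1.31 -0.06  1.36 -0.19  0.93 -1.15] 0.0
[0.3, -0.5, 0.4] [-0.88 -0.31  1.67 -0.57  1.04 -0.66] 0.0
[0.44, -0.317, 0.3] [-0.29 -0.17  1.76 -0.9   1.27 -0.02] 0.0
[0.44, -0.317, 0.186] [-0.29 -0.08  1.91 -0.98  1.13  0.19] 0.0
[0.447, -0.413, 0.114] [-0.49  0.09  1.91 -1.07  0.88  0.24] 0.0
[0.447, -0.413, 0.2] [-0.49 -0.02  1.83 -0.95  0.98  0.04] 0.0
[0.46, -0.33, 0.17] [-0.3  -0.01  1.88 -0.99  1.09  0.22] 0.0
[0.46, -0.28, 0.155] [-0.2  -0.01  1.91 -1.    1.16  0.31] 0.0
[0.46, -0.223, 0.095] [-0.07  0.08  1.96 -1.02  1.19  0.51] 0.0
[0.46, -0.2, 0.12] [-0.01  0.05  1.94 -0.99  1.26  0.48] 0.0
```

```bash
cat > d.py <<'E'
import sys; from h import *
from scipy.spatial.transform import Rotation as Ro
o=r.get_obs(); R=Ro.from_quat(o["tool_rot"],scalar_first=True).as_matrix()
p=o["eef_pos"]; print("p",p.round(4))
for w in sys.argv[1:]:
    w=np.array(eval(w)); t=R.T@(w-p)*10; print(w,"tool units",t.round(3),"norm",np.linalg.norm(t).round(2)); p=w
E
python3 d.py "[.3,-.5,.4]" "[.44,-.317,.2]" "[.447,-.413,.114]"
```

```text
p [-0.076  -0.8775  0.5796]
[ 0.3 -0.5  0.4] tool units [ 4.228  3.293 -1.704] norm 5.62
[ 0.44  -0.317  0.2  ] tool units [ 2.875  1.006 -0.175] norm 3.05
[ 0.447 -0.413  0.114] tool units [ 0.108 -0.025  1.286] norm 1.29
```

>>> move_arm --pt "0.5 0.302 0.235 -0.122 0" --pt "0.5 0.302 0.235 -0.122 0" --pt "0.5 0.302 0.235 -0.122 0" --pt "0.5 0.302 0.235 -0.122 0" --pt "0.5 0.302 0.235 -0.122 0" --pt "0.5 0.302 0.235 -0.122 0" --pt "0.5 0.302 0.235 -0.122 0" --pt "0.5 0.302 0.235 -0.122 0" --pt "0.5 0.302 0.235 -0.122 0" --pt "0.5 0.302 0.235 -0.122 0"

```text
time: 11.03
eef_pos: [0.1929, -0.6075, 0.4504]
tool_rot: [0.357, 0.668, 0.594, -0.271]
force: [0.5, -0.7, -1.3]
grip_width: 0.0426
grasp_force: 0.0
```

>>> move_arm --pt "0.5 0.302 0.235 -0.122 0" --pt "0.5 0.302 0.235 -0.122 0" --pt "0.5 0.302 0.235 -0.122 0" --pt "0.5 0.302 0.235 -0.122 0" --pt "0.5 0.36 0.126 -0.022 0" --pt "0.5 0.36 0.126 -0.022 0" --pt "0.5 0.36 0.126 -0.022 0" --pt "0.5 0.36 0.126 -0.022 0" --pt "0.5 0.36 0.126 -0.022 0" --pt "0.5 0 0 0 0"

```text
time: 11.87
eef_pos: [0.389, -0.3816, 0.2666]
tool_rot: [0.352, 0.667, 0.6, -0.268]
force: [0.2, 0.6, -1.2]
grip_width: 0.043
grasp_force: 0.0
```

```bash
python3 s.py; python3 d.py "[.44,-.317,.2]" "[.447,-.413,.114]"; python3 - <<'E'
from h import *
a=viewer.get_image("scene"); b=viewer.get_image("side"); c=viewer.get_image("wrist")
cv2.imwrite("pics/t2.png",np.vstack([np.hstack([a[60:340,140:460],b[60:340,160:480]]),cv2.resize(np.hstack([c,c*0]),(640,240))]))
E
```

```text
q [-0.492 -0.235  1.868 -0.855  1.085 -0.134] p [ 0.389  -0.3816  0.2666] t 11.87 F [ 0.2  0.6 -1.2] w 0.043
tool x,y,z: [ 0.137  0.611 -0.78 ] [ 0.988 -0.033  0.148] [ 0.064 -0.791 -0.608]
p [ 0.389  -0.3816  0.2666]
[ 0.44  -0.317  0.2  ] tool units [ 0.984  0.384 -0.073] norm 1.06
[ 0.447 -0.413  0.114] tool units [ 0.094 -0.026  1.287] norm 1.29
```

View pics/t2.png

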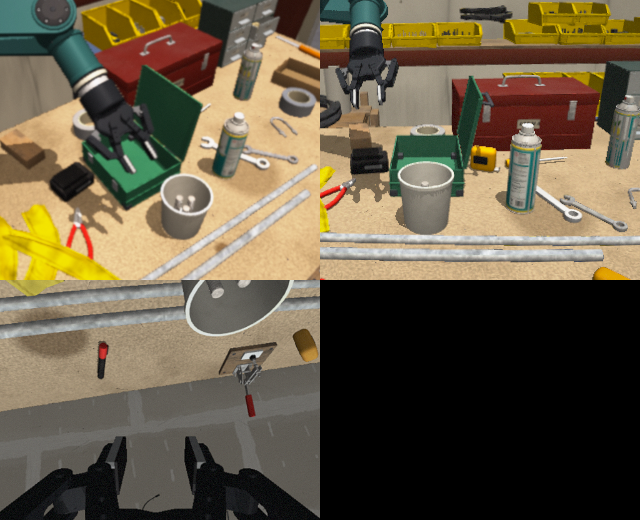

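>>> move_arm --pt "0.5 0.33 0.128 -0.024 0" --pt "0.5 0.33 0.128 -0.024 0" --pt "0.5 0.33 0.128 -0.024 0" --pt "0.5 0.02 0 0.22 0" --pt "0.5 0.02 0 0.22 0" --pt "0.5 0.02 0 0.22 0" --pt "0.5 0.02 0 0.22 0" --pt "0.5 0.01 0 0.1 0" --pt "0.5 0 0 0 0" --pt "0.5 0 0 0 0"

```text
time: 12.85
eef_pos: [0.4463, -0.3962, 0.1417]
tool_rot: [0.356, 0.669, 0.594, -0.27]
force: [0.1, 0.0, -0.3]
grip_width: 0.0429
grasp_force: 0.0
```

```bash
python3 s.py; python3 d.py "[.447,-.413,.114]"; python3 - <<'E'
from h import *
a=viewer.get_image("scene"); b=viewer.get_image("side")
cv2.imwrite("pics/t3.png",np.hstack([cv2.resize(a[165:315,220:380],None,fx=2.4,fy=2.4),cv2.resize(b[165:315,190:350],None,fx=2.4,fy=2.4)]))
E
```

```text
q [-0.455  0.036  1.897 -1.025  0.938  0.192] p [ 0.4463 -0.3962  0.1417] t 12.85 F [ 0.1  0.  -0.3] w 0.0429
tool x,y,z: [ 0.148  0.603 -0.784] [ 0.987 -0.041  0.155] [ 0.061 -0.797 -0.601]
p [ 0.4463 -0.3962  0.1417]
[ 0.447 -0.413  0.114] tool units [ 0.117 -0.029  0.301] norm 0.32
```

View pics/t3.png

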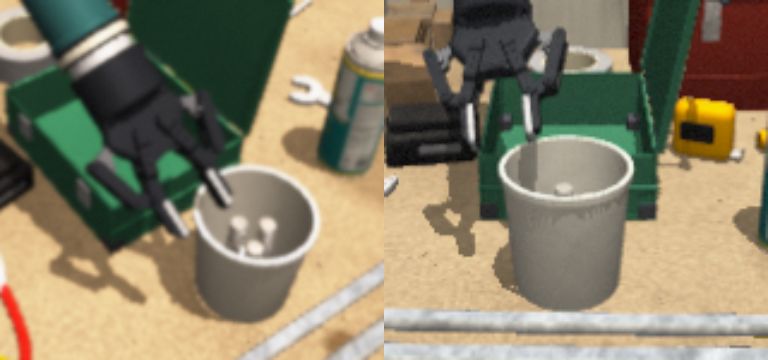

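>>> move_arm --pt "0.5 0.06 -0.01 0.13 0" --pt "0.5 0.06 -0.02 0.13 0" --pt "0.5 0 0 0.02 0" --pt "0.5 0 0 0 0" --pt "0.2 0 0 0 0" --pt "0 0 0 0 0" --pt "0 0 0 0 0" --pt "0 0 0 0 0" --pt "0 0 0 0 0" --pt "0 0 0 0 0" --force 55

```text
time: 13.78
eef_pos: [0.4466, -0.4094, 0.1128]
tool_rot: [0.354, 0.668, 0.596, -0.27]
force: [-0.0, -0.9, -2.2]
grip_width: 0.0065
grasp_force: 61.6
```

```bash
python3 s.py
```

```text
q [-0.482  0.087  1.909 -1.065  0.885  0.241] p [ 0.4466 -0.4094  0.1128] t 13.78 F [-0.  -0.9 -2.2] w 0.0065
tool x,y,z: [ 0.145  0.604 -0.783] [ 0.988 -0.039  0.152] [ 0.061 -0.796 -0.603]
```

```bash
python3 d.py "[.4466,-.4094,.1555]" "[.458,-.364,.1555]" "[.458,-.3336,.1678]" "[.458,-.3009,.169]" "[.458,-.2697,.1588]" "[.458,-.2439,.1386]" "[.458,-.2265,.1108]" "[.458,-.221,.0918]"; python3 - <<'E'
from ik import *
q=np.array([-.482,.087,1.909,-1.065,.885,.241]); R=fk(q,P)[1]
for p in ([.4466,-.4094,.1555],[.458,-.364,.1555],[.458,-.301,.169],[.458,-.2439,.1386],[.458,-.221,.0918]):
    q,e=ik(np.array(p),q,R); print(q.round(3),round(e,4))
E
```

```text
p [ 0.4466 -0.4094  0.1128]
[ 0.4466 -0.4094  0.1555] tool units [-0.334  0.065 -0.257] norm 0.43
[ 0.458  -0.364   0.1555] tool units [ 0.291  0.095 -0.354] norm 0.47
[ 0.458  -0.3336  0.1678] tool units [ 0.087  0.007 -0.316] norm 0.33
[ 0.458  -0.3009  0.169 ] tool units [ 0.188 -0.011 -0.267] norm 0.33
[ 0.458  -0.2697  0.1588] tool units [ 0.268 -0.028 -0.187] norm 0.33
[ 0.458  -0.2439  0.1386] tool units [ 0.314 -0.041 -0.084] norm 0.33
[ 0.458  -0.2265  0.1108] tool units [ 0.323 -0.049  0.029] norm 0.33
[ 0.458  -0.221   0.0918] tool units [ 0.182 -0.031  0.071] norm 0.2
[-0.482  0.025  1.873 -1.     0.935  0.135] 0.0
[-0.38   0.019  1.88  -1.002  1.017  0.198] 0.0
[-0.245 -0.024  1.892 -0.985  1.141  0.249] 0.0
[-0.116  0.009  1.929 -0.995  1.205  0.384] 0.0
[-0.064  0.083  1.964 -1.02   1.187  0.51 ] 0.0
```

Lift, approach the wall.

>>> move_arm --pt "0 -0.08 0.016 -0.064 0" --pt "0 -0.08 0.016 -0.064 0" --pt "0 -0.08 0.016 -0.064 0" --pt "0 -0.094 0.017 -0.065 0" --pt "0 0.06 0.02 -0.07 0" --pt "0 0.06 0.02 -0.07 0" --pt "0 0.06 0.02 -0.07 0" --pt "0 0.06 0.02 -0.07 0" --pt "0 0.051 0.015 -0.074 0" --pt "0 0 0 0 0"

```text
time: 14.62
eef_pos: [0.4593, -0.3622, 0.155]
tool_rot: [0.355, 0.668, 0.597, -0.269]
force: [1.1, -1.0, -5.7]
grip_width: 0.0063
grasp_force: 62.9
```

```bash
python3 s.py; python3 - <<'E'
from h import *
a=viewer.get_image("scene"); b=viewer.get_image("side")
cv2.imwrite("pics/t4.png",np.hstack([cv2.resize(a[165:315,220:380],None,fx=2.4,fy=2.4),cv2.resize(b[165:315,190:350],None,fx=2.4,fy=2.4)]))
E
```

```text
q [-0.376  0.022  1.879 -1.003  1.015  0.201] p [ 0.4593 -0.3622  0.155 ] t 14.62 F [ 1.1 -1.  -5.7] w 0.0063
tool x,y,z: [ 0.143  0.605 -0.783] [ 0.988 -0.036  0.152] [ 0.064 -0.795 -0.603]
```

View pics/t4.png

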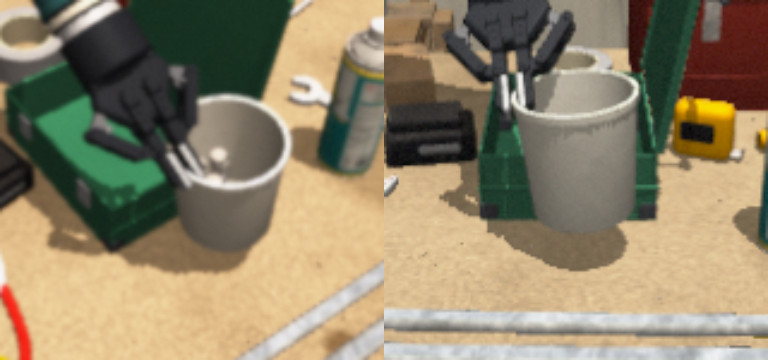

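>>> move_arm --pt "0 0.03 0.002 -0.105 0" --pt "0 0.03 0.002 -0.105 0" --pt "0 0.03 0.002 -0.105 0" --pt "0 0.063 -0.004 -0.09 0" --pt "0 0.063 -0.004 -0.09 0" --pt "0 0.063 -0.004 -0.09 0" --pt "0 0.09 -0.009 -0.062 0" --pt "0 0.09 -0.009 -0.062 0" --pt "0 0.09 -0.009 -0.062 0" --pt "0 0 0 0 0"

```text
time: 15.55
eef_pos: [0.4593, -0.2686, 0.1605]
tool_rot: [0.357, 0.667, 0.595, -0.27]
force: [-1.4, -1.2, 6.8]
grip_width: 0.0051
grasp_force: 56.6
```

```bash
python3 s.py; python3 - <<'E'
from h import *
a=viewer.get_image("scene"); b=viewer.get_image("side")
cv2.imwrite("pics/t5.png",np.hstack([cv2.resize(a[165:315,220:380],None,fx=2.4,fy=2.4),cv2.resize(b[165:315,190:350],None,fx=2.4,fy=2.4)]))
E
```

```text
q [-0.171 -0.015  1.906 -0.992  1.184  0.315] p [ 0.4593 -0.2686  0.1605] t 15.55 F [-1.4 -1.2  6.8] w 0.0051
tool x,y,z: [ 0.146  0.602 -0.785] [ 0.987 -0.037  0.155] [ 0.064 -0.798 -0.599]
```

View pics/t5.png

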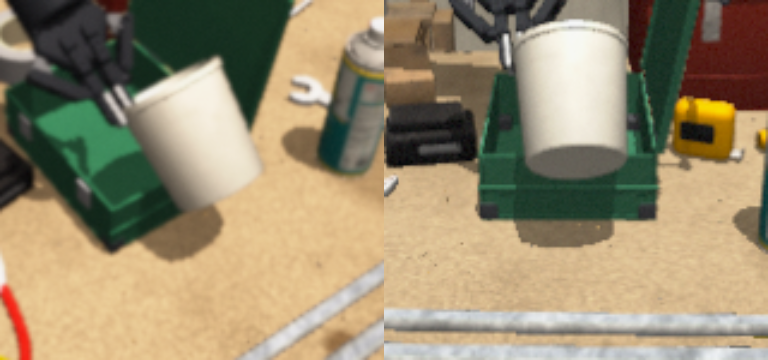

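>>> move_arm --pt "0 0.105 -0.014 -0.028 0" --pt "0 0.105 -0.014 -0.028 0" --pt "0 0.105 -0.014 -0.028 0" --pt "0 0.108 -0.016 0.01 0" --pt "0 0.108 -0.016 0.01 0" --pt "0 0.108 -0.016 0.01 0" --pt "0 0.091 -0.015 0.035 0" --pt "0 0.091 -0.015 0.035 0" --pt "0 0 0 0 0" --pt "0 0 0 0 0"

```text
time: 16.48
eef_pos: [0.4631, -0.2186, 0.0936]
tool_rot: [0.358, 0.667, 0.597, -0.266]
force: [2.2, 7.4, 6.8]
grip_width: 0.005
grasp_force: 90.4
```

```bash
python3 s.py; python3 - <<'E'
from h import *
a=viewer.get_image("scene"); b=viewer.get_image("side")
cv2.imwrite("pics/t6.png",np.hstack([cv2.resize(a[165:315,220:380],None,fx=2.4,fy=2.4),cv2.resize(b[165:315,190:350],None,fx=2.4,fy=2.4)]))
E
```

```text
q [-0.058  0.086  1.958 -1.024  1.18   0.514] p [ 0.4631 -0.2186  0.0936] t 16.48 F [2.2 7.4 6.8] w 0.005
tool x,y,z: [ 0.146  0.605 -0.782] [ 0.987 -0.031  0.16 ] [ 0.073 -0.795 -0.602]
```

View pics/t6.png

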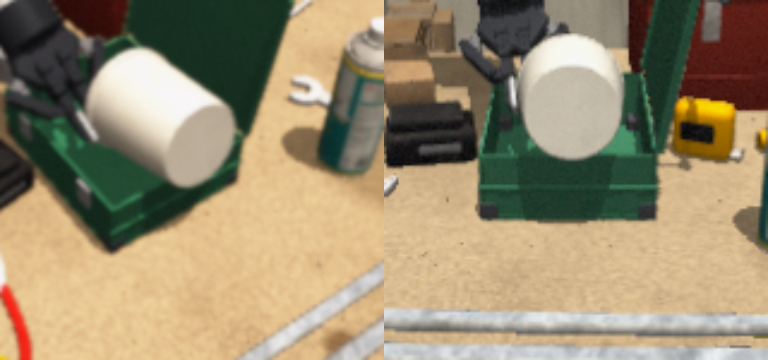

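```bash
python3 - <<'E'
from h import *
M=np.array([.518,-.220,.102])
for cam in("scene","side"):
    c=viewer.get_calibration(cam)
    for t in (80,90,100,110,120):
        a=np.array([0.06*np.sin(np.radians(t)),np.sin(np.radians(t)),np.cos(np.radians(t))]); f=M-.12*a
        u=proj(c,f)[0]; off=(220,165) if cam=="scene" else (190,165)
        print(cam,t,f.round(3),((u-off)*2.4+(0 if cam=="scene" else [384,0])).round(0))
E
```

```text
scene 80 [ 0.511 -0.338  0.081] [200. 184.]
scene 90 [ 0.511 -0.34   0.102] [203. 171.]
scene 100 [ 0.511 -0.338  0.123] [204. 156.]
scene 110 [ 0.511 -0.333  0.143] [202. 139.]
scene 120 [ 0.512 -0.324  0.162] [198. 121.]
side 80 [ 0.511 -0.338  0.081] [569. 162.]
side 90 [ 0.511 -0.34   0.102] [569. 144.]
side 100 [ 0.511 -0.338  0.123] [569. 123.]
side 110 [ 0.511 -0.333  0.143] [569. 102.]
side 120 [ 0.512 -0.324  0.162] [569.  79.]
```

>>> move_arm --pt "0 -0.184 0.019 0.111 0" --pt "0 0.092 -0.01 -0.056 0" --pt "0 0.092 -0.01 -0.056 0" --pt "0 -0.184 0.019 0.111 0" --pt "0 0.092 -0.01 -0.056 0" --pt "0 0.092 -0.01 -0.056 0" --pt "0 -0.08 0.016 -0.06 0" --pt "0 -0.08 0.016 -0.06 0" --pt "0 0 0 0 0" --pt "0 0 0 0 0"

```text
time: 17.42
eef_pos: [0.4581, -0.2205, 0.1114]
tool_rot: [0.354, 0.669, 0.596, -0.269]
force: [-0.4, 0.7, -4.7]
grip_width: 0.005
grasp_force: 75.1
```

```bash
python3 s.py; python3 - <<'E'
from h import *
a=viewer.get_image("scene"); b=viewer.get_image("side")
h=cv2.cvtColor(b,cv2.COLOR_BGR2HSV)
for n,i in(("a",a),("b",b)): cv2.imwrite(f"pics/t7{n}.png",i)
cv2.imwrite("pics/t7.png",np.hstack([cv2.resize(a[165:315,220:380],None,fx=2.4,fy=2.4),cv2.resize(b[165:315,190:350],None,fx=2.4,fy=2.4)]))
E
```

```text
q [-0.063  0.053  1.948 -1.004  1.209  0.47 ] p [ 0.4581 -0.2205  0.1114] t 17.42 F [-0.4  0.7 -4.7] w 0.005
tool x,y,z: [ 0.146  0.606 -0.782] [ 0.987 -0.04   0.153] [ 0.061 -0.795 -0.604]
```

>>> move_arm --pt "0 0.056 0.013 0.046 0" --pt "0 0.056 0.013 0.046 0" --pt "0 0.056 0.013 0.046 0" --pt "0 0.056 0.013 0.046 0" --pt "0 0.058 0.013 0.047 0" --pt "0 0 0 0 0" --pt "0 -0.307 0.036 0.142 0" --pt "0 0.15 -0.018 -0.071 0" --pt "0 0.157 -0.018 -0.071 0" --pt "0 0 0 0 0"

```text
time: 18.35
eef_pos: [0.4703, -0.222, 0.0757]
tool_rot: [0.354, 0.668, 0.596, -0.27]
force: [0.0, -0.3, -1.5]
grip_width: 0.0049
grasp_force: 55.3
```

```bash
python3 s.py; python3 -c "
from h import *
cv2.imwrite('pics/u1.png',viewer.get_image('scene'))"
```

```text
q [-0.064  0.138  1.944 -1.034  1.167  0.542] p [ 0.4703 -0.222   0.0757] t 18.35 F [ 0.  -0.3 -1.5] w 0.0049
tool x,y,z: [ 0.144  0.605 -0.783] [ 0.988 -0.038  0.152] [ 0.062 -0.796 -0.603]
```

>>> move_arm --pt "0 -0.078 0.015 -0.06 0" --pt "0 -0.078 0.015 -0.06 0" --pt "0 -0.078 0.015 -0.06 0" --pt "0 -0.078 0.015 -0.06 0" --pt "0 0 0 0 0" --pt "0 0 0 0 0" --pt "0 0 0 0 0" --pt "0 0 0 0 0" --pt "0 0 0 0 0" --pt "0 0 0 0 0"

```text
time: 19.23
eef_pos: [0.4701, -0.2226, 0.1163]
tool_rot: [0.355, 0.668, 0.596, -0.27]
force: [1.3, -0.2, -0.9]
grip_width: 0.0045
grasp_force: 55.1
```

```bash
python3 s.py; python3 -c "
from h import *
a=viewer.get_image('scene');b=viewer.get_image('side');c=viewer.get_image('wrist')
cv2.imwrite('pics/u2.png',np.vstack([np.hstack([cv2.resize(x[165:315,l:l+160],None,fx=2.4,fy=2.4) for x,l in((a,220),(b,190))]),np.hstack([cv2.resize(c,(300,225)),np.zeros((225,468,3),np.uint8)])]))"
```

```text
q [-0.065  0.072  1.917 -1.003  1.216  0.458] p [ 0.4701 -0.2226  0.1163] t 19.23 F [ 1.3 -0.2 -0.9] w 0.0045
tool x,y,z: [ 0.144  0.604 -0.784] [ 0.988 -0.039  0.152] [ 0.061 -0.796 -0.602]
```

```bash
python3 - <<'E'
from ik import *
q0=np.array([-.065,.072,1.917,-1.003,1.216,.458]); R=fk(q0,P)[1]
y_t=-R[:,0]; z_t=R[:,2]
for tau in (105,110,115):
    for s in (-1,):
        a=Ro.from_rotvec(s*np.radians(tau)*y_t).apply([0,0,1.])
        best=[(round(float(np.degrees(np.arccos(Ro.from_rotvec(np.radians(f)*z_t).apply(a)[2]))),1),f) for f in range(-180,180,5)]
        print(tau,s,a.round(2),sorted(best)[:3])
for f in (-160,-170,165,175):
    Rf=Ro.from_rotvec(np.radians(f)*z_t).as_matrix()@R
    for p in ([.47,-.22,.3],[.559,-.415,.3],[.559,-.415,.113]):
        q,e=ik(np.array(p),np.r_[-.4,.1,1.8,-1,1,-2.4 if f>0 else 2.4],Rf); q2,e2=ik(np.array(p),np.r_[-.4,.1,1.8,-1,1,2.4 if f>0 else -2.4],Rf)
        print(f,p,q.round(2),round(e,3),q2.round(2),round(e2,3))
for p in ([.47,-.22,.3],[.559,-.415,.113]): print(ik(np.array(p),q0,R)[0].round(2))
E
```

```text
105 -1 [ 0.23  0.95 -0.23] [(1.6, 160), (2.4, 155), (5.6, 165)]
110 -1 [ 0.24  0.92 -0.31] [(5.1, 160), (5.8, 155), (7.2, 165)]
115 -1 [ 0.25  0.89 -0.39] [(9.9, 160), (10.5, 155), (11.0, 165)]
-160 [0.47, -0.22, 0.3] [-0.59 -0.49  1.88 -0.21  1.02  2.57] 0.395 [-0.03 -0.1   1.72 -0.97  1.46 -2.57] 0.045
-160 [0.559, -0.415, 0.3] [-0.69 -0.04  1.53 -0.27  0.94  2.57] 0.331 [-0.34  0.15  1.55 -1.07  1.15 -2.57] 0.129
-160 [0.559, -0.415, 0.113] [-0.76  0.07  1.82 -0.13  0.49  2.57] 0.392 [-0.4   0.3   1.65 -1.03  0.97 -2.55] 0.0
-170 [0.47, -0.22, 0.3] [-0.47 -0.4   1.79 -0.37  1.14  2.57] 0.371 [ 0.01 -0.07  1.76 -1.04  1.45 -2.57] 0.132
-170 [0.559, -0.415, 0.3] [-0.61  0.02  1.45 -0.42  1.06  2.57] 0.277 [-0.33  0.15  1.57 -1.08  1.13 -2.57] 0.246
-170 [0.559, -0.415, 0.113] [-0.7   0.11  1.73 -0.3   0.65  2.57] 0.294 [-0.37  0.32  1.66 -1.08  0.98 -2.57] 0.088
165 [0.47, -0.22, 0.3] [ 0.09 -0.02  1.82 -1.08  1.47 -2.57] 0.437 [-0.22 -0.21  1.67 -0.7   1.37  2.57] 0.206
165 [0.559, -0.415, 0.3] [-0.29  0.16  1.61 -1.08  1.14 -2.57] 0.622 [-0.45  0.12  1.41 -0.74  1.19  2.57] 0.095
165 [0.559, -0.415, 0.113] [-0.31  0.36  1.67 -1.08  1.05 -2.57] 0.45 [-0.53  0.22  1.61 -0.66  0.9   2.57] 0.19
175 [0.47, -0.22, 0.3] [ 0.06 -0.04  1.81 -1.08  1.46 -2.57] 0.308 [-0.31 -0.27  1.7  -0.59  1.3   2.57] 0.285
175 [0.559, -0.415, 0.3] [-0.31  0.16  1.6  -1.08  1.13 -2.57] 0.469 [-0.51  0.09  1.4  -0.62  1.16  2.57] 0.174
175 [0.559, -0.415, 0.113] [-0.34  0.34  1.67 -1.08  1.02 -2.57] 0.304 [-0.6   0.17  1.64 -0.53  0.82  2.57] 0.244
[-0.06 -0.11  1.7  -0.92  1.45  0.12]
[-0.4   0.3   1.65 -1.03  0.97  0.24]
```

```bash
python3 - <<'E'
from ik import *
q0=np.array([-.065,.072,1.917,-1.003,1.216,.458]); R=fk(q0,P)[1]
for z in (.115,.25):
  for y in (-.42,-.48,-.54,-.6,-.7):
    print(z,y,[(x,*(lambda s:(s[0][5].round(2),s[0][3].round(2),round(s[1],2)))(ik(np.array([x,y,z]),[-.5,.1,1.9,-1,.9,.2],R))) for x in (.3,.4,.5,.6,.7)])
from h import *
im=cv2.imread("pics/scene0.png"); c=viewer.get_calibration("scene")
# rods and strap positions on bench
for n,uv in dict(rodA_l=(222,382),rodA_r=(455,228),rodB_l=(268,382),rodB_r=(448,254),strap=(258,350),plier=(232,318),can=(367,234)).items(): print(n,plane(c,uv,.0)[:2].round(3))
E
```

```text
0.115 -0.42 [(0.3, np.float64(0.06), np.float64(-1.03), np.float64(0.0)), (0.4, np.float64(0.2), np.float64(-1.07), np.float64(0.0)), (0.5, np.float64(0.24), np.float64(-1.05), np.float64(0.0)), (0.6, np.float64(0.22), np.float64(-1.01), np.float64(0.0)), (0.7, np.float64(0.17), np.float64(-0.97), np.float64(0.0))]
0.115 -0.48 [(0.3, np.float64(-0.02), np.float64(-1.02), np.float64(0.0)), (0.4, np.float64(0.12), np.float64(-1.06), np.float64(0.0)), (0.5, np.float64(0.16), np.float64(-1.04), np.float64(0.0)), (0.6, np.float64(0.15), np.float64(-1.01), np.float64(0.0)), (0.7, np.float64(0.1), np.float64(-0.96), np.float64(0.0))]
0.115 -0.54 [(0.3, np.float64(-0.09), np.float64(-1.0), np.float64(0.0)), (0.4, np.float64(0.04), np.float64(-1.04), np.float64(0.0)), (0.5, np.float64(0.09), np.float64(-1.02), np.float64(0.0)), (0.6, np.float64(0.07), np.float64(-0.99), np.float64(0.0)), (0.7, np.float64(0.03), np.float64(-0.94), np.float64(0.0))]
0.115 -0.6 [(0.3, np.float64(-0.18), np.float64(-0.95), np.float64(0.0)), (0.4, np.float64(-0.04), np.float64(-1.0), np.float64(0.0)), (0.5, np.flo
[... 1550 characters left out ...]
, np.float64(-0.74), np.float64(0.0)), (0.5, np.float64(-0.28), np.float64(-0.8), np.float64(0.0)), (0.6, np.float64(-0.24), np.float64(-0.81), np.float64(0.0)), (0.7, np.float64(-0.25), np.float64(-0.81), np.float64(0.0))]
0.25 -0.7 [(0.3, np.float64(-0.71), np.float64(-0.52), np.float64(0.0)), (0.4, np.float64(-0.52), np.float64(-0.65), np.float64(0.0)), (0.5, np.float64(-0.42), np.float64(-0.71), np.float64(0.0)), (0.6, np.float64(-0.38), np.float64(-0.74), np.float64(0.0)), (0.7, np.float64(-0.39), np.float64(-0.73), np.float64(0.0))]
rodA_l [ 0.179 -0.462]
rodA_r [ 0.947 -0.529]
rodB_l [ 0.253 -0.518]
rodB_r [ 0.842 -0.567]
strap [ 0.277 -0.454]
plier [ 0.276 -0.359]
can [ 0.725 -0.384]
```

>>> move_arm --pt "0 -0.235 0.046 -0.18 0" --pt "0 -0.235 0.046 -0.18 0" --pt "0 -0.308 0.124 0.088 0" --pt "0 -0.308 0.124 0.088 0" --pt "0 -0.308 0.124 0.088 0" --pt "0 -0.308 0.124 0.088 0" --pt "0 -0.308 0.124 0.088 0" --pt "0 -0.308 0.124 0.088 0" --pt "0 0 0 0 0.0195" --pt "0 0 0 0 0.0195"

```text
time: 20.22
eef_pos: [0.5203, -0.3811, 0.3037]
tool_rot: [0.387, 0.738, 0.505, -0.223]
force: [0.0, 0.4, -1.7]
grip_width: 0.0049
grasp_force: 54.9
```

>>> move_arm --pt "0 0 0 0 0.0195" --pt "0 0 0 0 0.0195" --pt "0 0 0 0 0.0195" --pt "0 0 0 0 0.0195" --pt "0 0 0 0 0.0195" --pt "0 0 0 0 0.0195" --pt "0 0 0 0 0.0195" --pt "0 0 0 0 0.0195" --pt "0 0 0 0 0.0195" --pt "0 0 0 0 0.0195"

```text
time: 21.05
eef_pos: [0.5201, -0.3792, 0.3008]
tool_rot: [0.444, 0.895, -0.009, 0.039]
force: [-0.7, -0.1, -0.8]
grip_width: 0.0049
grasp_force: 54.0
```

>>> move_arm --pt "0 0 0 0 0.0195" --pt "0 0 0 0 0.0195" --pt "0 0 0 0 0.0195" --pt "0 0 0 0 0.0195" --pt "0 0 0 0 0.0195" --pt "0 0 0 0 0.0195" --pt "0 0 0 0 0.0195" --pt "0 0 0 0 0" --pt "0 0 0 0 0" --pt "0 0 0 0 0"

```text
time: 21.88
eef_pos: [0.5202, -0.3792, 0.3011]
tool_rot: [0.389, 0.812, -0.377, 0.219]
force: [-0.0, -0.3, -0.3]
grip_width: 0.0046
grasp_force: 53.8
```

```bash
python3 s.py; python3 - <<'E'
from h import *
for n in("scene","side"):
    a=viewer.get_image(n); cv2.imwrite(f"pics/v_{n}.png",a); h=cv2.cvtColor(a,cv2.COLOR_BGR2HSV)
    m=((h[...,1]<45)&(h[...,2]>120)).astype(np.uint8)
    c=viewer.get_calibration(n); p=proj(c,r.get_obs()["eef_pos"])[0]; print(n,"tcp px",p.round(0))
    k,l,s,ce=cv2.connectedComponentsWithStats(m); 
    for i in range(1,k):
        if s[i,4]>600 and np.hypot(*(ce[i]-p))<80: print(s[i],ce[i].round(0))
E
```

```text
q [-0.362  0.037  1.555 -0.882  1.211  2.259] p [ 0.5202 -0.3792  0.3011] t 21.88 F [-0.  -0.3 -0.3] w 0.0046
tool x,y,z: [ 0.62  -0.442  0.648] [-0.782 -0.413  0.466] [ 0.061 -0.796 -0.602]
scene tcp px [331. 180.]
[365 205  73  30 608] [392. 218.]
side tcp px [272. 144.]
[ 188  118  258   77 5263] [264. 149.]
```

```bash
python3 -c "
import cv2,numpy as np
a=cv2.imread('pics/v_scene.png');b=cv2.imread('pics/v_side.png')
cv2.imwrite('pics/v.png',np.hstack([cv2.resize(a[115:295,215:405],(400,379)),cv2.resize(b[80:260,185:375],(400,379))]))"
```

```text
(no output)
```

View pics/v.png

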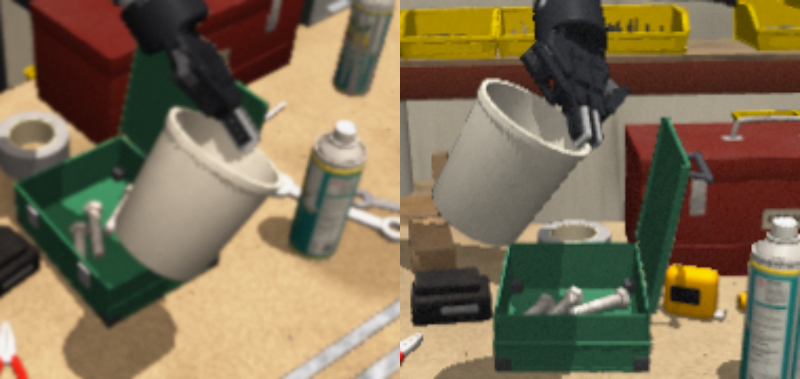

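```bash
python3 - <<'E'
from h import *
S,T=viewer.get_calibration("scene"),viewer.get_calibration("side")
def tri(a,b):
    o1,d1=ray(S,a);o2,d2=ray(T,b); A=np.c_[d1,-d2]; s=np.linalg.lstsq(A,o2-o1,rcond=None)[0]
    return (o1+d1*s[0]+o2+d2*s[1])/2, np.linalg.norm(o1+d1*s[0]-o2-d2*s[1])
M,e1=tri((322.5,185.5),(249.2,135.8)); F,e2=tri((290.5,236),(216,182.5))
a=(M-F); print(M.round(3),F.round(3),e1,e2,np.linalg.norm(a),(a/np.linalg.norm(a)).round(3)); p=r.get_obs()["eef_pos"]; print((M-p).round(3),(F-p).round(3))
E
```

```text
[ 0.474 -0.398  0.324] [ 0.405 -0.395  0.229] 0.0012871822212706956 0.0009903413160873627 0.11797698574792698 [ 0.588 -0.024  0.808]
[-0.046 -0.018  0.023] [-0.116 -0.016 -0.073]
```

```bash
python3 - <<'E'
from ik import *
q=np.array([-.362,.037,1.555,-.882,1.211,2.259]); R=fk(q,P)[1]
for p in ([.51,-.3825,.2],[.51,-.3825,.102],[.475,-.3825,.118],[.438,-.3825,.118],[.438,-.3,.2]):
    q,e=ik(np.array(p),q,R); print(p,q.round(2),round(e,4))
from h import *
im=cv2.imread("pics/scene0.png"); c=viewer.get_calibration("scene"); h=cv2.cvtColor(im,cv2.COLOR_BGR2HSV)
m=cv2.inRange(h,(0,150,120),(8,255,255))|cv2.inRange(h,(172,150,120),(180,255,255)); m[:250]=0;m[330:]=0;m[:,:195]=0;m[:,245:]=0
k=cv2.findNonZero(m)[:,0]; g=np.array([plane(c,p,.006) for p in k]); print("pliers red",g.min(0).round(3),g.max(0).round(3), "tip",plane(c,(218,269),.006).round(3))
m=cv2.inRange(h,(22,120,120),(32,255,255)); m[:300]=0; k=cv2.findNonZero(m)[:,0]; g=np.array([plane(c,p,.02) for p in k]); print("strap max x",g[:,0].max(), g[g[:,0]>g[:,0].max()-.03].mean(0))
E
python3 d.py "[.51,-.3825,.13]" "[.51,-.3825,.102]" "[.475,-.3825,.118]" "[.438,-.3825,.118]"
```

```text
[0.51, -0.3825, 0.2] [-0.38  0.09  1.71 -0.95  1.08  2.43] 0.0
[0.51, -0.3825, 0.102] [-0.39  0.2   1.78 -1.02  0.96  2.57] 0.0205
[0.475, -0.3825, 0.118] [-0.41  0.11  1.86 -1.03  0.95  2.57] 0.0073
[0.438, -0.3825, 0.118] [-0.44  0.04  1.94 -1.05  0.92  2.57] 0.0035
[0.438, -0.3, 0.2] [-0.25 -0.11  1.9  -0.96  1.17  2.5 ] 0.0
pliers red [ 0.244 -0.362  0.006] [ 0.309 -0.261  0.006] tip [ 0.323 -0.228  0.006]
strap max x 0.29199717868354874 [ 0.27299522 -0.4223164   0.02      ]
p [ 0.5203 -0.3792  0.3013]
[ 0.51   -0.3825  0.13  ] tool units [-1.16  -0.703  1.051] norm 1.72
[ 0.51   -0.3825  0.102 ] tool units [-0.182 -0.13   0.169] norm 0.28
[ 0.475  -0.3825  0.118 ] tool units [-0.113  0.349 -0.118] norm 0.38
[ 0.438  -0.3825  0.118 ] tool units [-0.229  0.29  -0.023] norm 0.37
```

>>> move_arm --pt "0 -0.193 -0.117 0.175 0" --pt "0 -0.193 -0.117 0.175 0" --pt "0 -0.193 -0.117 0.175 0" --pt "0 -0.193 -0.117 0.175 0" --pt "0 -0.193 -0.117 0.175 0" --pt "0 -0.193 -0.117 0.175 0" --pt "0 -0.065 -0.047 0.06 0" --pt "0 -0.065 -0.047 0.06 0" --pt "0 0 0 0 0" --pt "0 0 0 0 0" --force 40

```text
time: 22.82
eef_pos: [0.5112, -0.3874, 0.1204]
tool_rot: [0.384, 0.815, -0.376, 0.216]
force: [-0.1, -0.7, 0.4]
grip_width: 0.0048
grasp_force: 53.8
```

```bash
python3 s.py; python3 d.py "[.51,-.3825,.102]" "[.475,-.3825,.118]" "[.438,-.3825,.118]"
```

```text
q [-0.388  0.185  1.772 -1.021  0.975  2.565] p [ 0.5112 -0.3874  0.1204] t 22.82 F [-0.1 -0.7  0.4] w 0.0048
tool x,y,z: [ 0.625 -0.447  0.64 ] [-0.778 -0.422  0.464] [ 0.063 -0.789 -0.612]
p [ 0.5112 -0.3874  0.1204]
[ 0.51   -0.3825  0.102 ] tool units [-0.147 -0.097  0.073] norm 0.19
[ 0.475  -0.3825  0.118 ] tool units [-0.116  0.347 -0.12 ] norm 0.38
[ 0.438  -0.3825  0.118 ] tool units [-0.231  0.288 -0.023] norm 0.37
```

>>> move_arm --pt "0 -0.043 -0.031 0.041 0" --pt "0 0 0 0 0" --pt "0 -0.043 -0.031 0.041 0" --pt "0 0 0 0 0" --pt "0 -0.043 -0.031 0.041 0" --pt "0 0 0 0 0" --pt "0 0 0 0 0" --pt "0 0 0 0 0" --pt "0 0 0 0 0" --pt "0 0 0 0 0"

```text
time: 23.65
eef_pos: [0.51, -0.39, 0.1046]
tool_rot: [0.38, 0.82, -0.373, 0.21]
force: [0.1, -0.2, -1.1]
grip_width: 0.0047
grasp_force: 53.8
```

```bash
python3 s.py; python3 d.py "[.475,-.388,.118]"
```

```text
q [-0.398  0.204  1.778 -1.02   0.955  2.566] p [ 0.51   -0.39    0.1046] t 23.65 F [ 0.1 -0.2 -1.1] w 0.0047
tool x,y,z: [ 0.633 -0.452  0.628] [-0.771 -0.433  0.467] [ 0.061 -0.78  -0.623]
p [ 0.51   -0.39    0.1046]
[ 0.475 -0.388  0.118] tool units [-0.147  0.324 -0.121] norm 0.38
```

>>> move_arm --pt "0 -0.022 -0.016 0.022 0" --pt "0 -0.022 -0.016 0.022 0" --pt "0 0 0 0 0" --pt "0 0 0 0 0" --pt "0.14 0 0 0 0" --pt "0.14 0 0 0 0" --pt "0.14 0 0 0 0" --pt "0.14 0 0 0 0" --pt "0.14 0 0 0 0" --pt "0.14 0 0 0 0" --force 20

```text
time: 24.48
eef_pos: [0.5098, -0.3913, 0.0998]
tool_rot: [0.379, 0.821, -0.372, 0.209]
force: [-0.2, 0.1, -0.1]
grip_width: 0.0121
grasp_force: 0.0
```

```bash
python3 s.py; cat > tub.py <<'E'
from h import *
from scipy.optimize import least_squares
import sys
# white/grey blob near a guess: extents in both views, and rim circle fit at z=.12
g=np.array(eval(sys.argv[1]))
for n in("scene","side"):
    im=viewer.get_image(n); cv2.imwrite(f"pics/{sys.argv[2]}_{n}.png",im); c=viewer.get_calibration(n); h=cv2.cvtColor(im,cv2.COLOR_BGR2HSV)
    m=((h[...,1]<45)&(h[...,2]>70)).astype(np.uint8)*255
    q=proj(c,[[*g,.06]])[0]; m2=np.zeros_like(m); a,b=np.maximum((q-65).astype(int),0); m2[b:b+130,a:a+130]=m[b:b+130,a:a+130]
    m2=cv2.morphologyEx(m2,cv2.MORPH_OPEN,np.ones((3,3)))
    cs,_=cv2.findContours(m2,cv2.RETR_EXTERNAL,cv2.CHAIN_APPROX_NONE)
    k=min([x for x in cs if cv2.contourArea(x)>500],key=lambda x:np.linalg.norm(x[:,0].mean(0)-q))[:,0]
    print(n,"bbox",k.min(0),k.max(0),"area",cv2.contourArea(k), "minrect",[np.round(x,1) for x in cv2.minAreaRect(k)])
    arc=np.array([(u,k[k[:,0]==u][:,1].min()) for u in np.unique(k[:,0])[3:-3]])
    P=np.array([plane(c,p,.12)[:2] for p in arc]); s=least_squares(lambda q:np.hypot(*(P-q).T)-.0585,P.mean(0),loss="soft_l1",f_scale=.002); print(" rim",s.x.round(4),np.abs(s.fun).mean().round(4))
E
python3 tub.py "[.385,-.40]" w
```

```text
q [-0.402  0.211  1.78  -1.02   0.948  2.566] p [ 0.5098 -0.3913  0.0998] t 24.48 F [-0.2  0.1 -0.1] w 0.0121
tool x,y,z: [ 0.636 -0.453  0.625] [-0.769 -0.436  0.467] [ 0.06  -0.778 -0.626]
scene bbox [261 299] [344 354] area 635.0 minrect [array([303.7, 328.3]), array([ 8. , 99.6]), np.float64(56.3)]
 rim [ 0.3472 -0.4646] 0.0168
side bbox [201 212] [271 285] area 3216.0 minrect [array([233.6, 244.9]), array([57.1, 80.3]), np.float64(47.6)]
 rim [ 0.441  -0.3784] 0.0157
```

>>> move_arm --pt "0.14 -0.023 0.07 -0.024 0" --pt "0.14 -0.023 0.07 -0.024 0" --pt "0.14 -0.023 0.07 -0.024 0" --pt "0.14 -0.023 0.07 -0.022 0" --pt "0.14 -0.023 0.07 -0.022 0" --pt "0.14 -0.046 0.058 -0.006 0" --pt "0.14 -0.046 0.058 -0.006 0" --pt "0.14 -0.046 0.058 -0.006 0" --pt "0.14 -0.046 0.058 -0.006 0" --pt "0.14 0 0 0 0"

```text
time: 25.42
eef_pos: [0.446, -0.3928, 0.1202]
tool_rot: [0.379, 0.82, -0.372, 0.212]
force: [1.7, 2.1, 5.1]
grip_width: 0.012
grasp_force: 5.7
```

```bash
python3 s.py;python3 tub.py "[.385,-.40]" w2
```

```text
q [-0.461  0.055  1.911 -1.012  0.91   2.51 ] p [ 0.446  -0.3928  0.1202] t 25.42 F [1.7 2.1 5.1] w 0.012
tool x,y,z: [ 0.634 -0.45   0.629] [-0.771 -0.436  0.465] [ 0.065 -0.78  -0.623]
scene bbox [263 248] [318 303] area 755.5 minrect [array([290.6, 278.3]), array([53.4, 52.8]), np.float64(71.6)]
 rim [ 0.4156 -0.4005] 0.0075
side bbox [183 215] [242 291] area 3205.0 minrect [array([214. , 254.1]), array([73.6, 60. ]), np.float64(84.5)]
 rim [ 0.3883 -0.3913] 0.0053
```

>>> move_arm --pt "0.2 0 0 0 0" --pt "0.35 0 0 0 0" --pt "0.4 0 0 -0.02 0" --pt "0.4 0 0 -0.1 0" --pt "0.4 0 0 -0.2 0" --pt "0.4 0 0 -0.3 0" --pt "0.4 0 0 -0.4 0" --pt "0.4 0 0 -0.4 0" --pt "0.4 0 0 -0.4 0" --pt "0.4 0 0 0 0"

```text
time: 26.35
eef_pos: [0.4367, -0.2472, 0.2373]
tool_rot: [0.377, 0.821, -0.372, 0.214]
force: [1.3, -0.2, 0.6]
grip_width: 0.034
grasp_force: 0.0
```

```bash
python3 s.py;python3 tub.py "[.385,-.40]" w3
```

```text
q [-0.144 -0.163  1.859 -0.905  1.309  2.464] p [ 0.4367 -0.2472  0.2373] t 26.35 F [ 1.3 -0.2  0.6] w 0.034
tool x,y,z: [ 0.632 -0.449  0.632] [-0.772 -0.44   0.46 ] [ 0.071 -0.778 -0.624]
scene bbox [255 252] [309 300] area 2041.0 minrect [array([282., 276.]), array([48., 54.]), np.float64(90.0)]
 rim [ 0.3861 -0.3964] 0.0007
side bbox [183 219] [237 289] area 3066.0 minrect [array([210., 254.]), array([70., 54.]), np.float64(90.0)]
 rim [ 0.3794 -0.2924] 0.0131
```

>>> move_arm --pt "0.5 0 0 0 -0.0195" --pt "0.5 0 0 0 -0.0195" --pt "0.5 0 0 0 -0.0195" --pt "0.5 0 0 0 -0.0195" --pt "0.5 0 0 0 -0.0195" --pt "0.5 0 0 0 -0.0195" --pt "0.5 0 0 0 -0.0195" --pt "0.5 0 0 0 -0.0195" --pt "0.5 0 0 0 -0.0195" --pt "0.5 0 0 0 -0.0195"

```text
time: 27.28
eef_pos: [0.4329, -0.2515, 0.2286]
tool_rot: [0.429, 0.886, 0.17, -0.051]
force: [0.3, -0.1, 0.3]
grip_width: 0.0429
grasp_force: 0.0
```

>>> move_arm --pt "0.5 0 0 0 -0.0195" --pt "0.5 0 0 0 -0.0195" --pt "0.5 0 0 0 -0.0195" --pt "0.5 0 0 0 -0.0195" --pt "0.5 0 0 0 -0.0195" --pt "0.5 0 0 0 -0.0195" --pt "0.5 0 0 0 -0.0195" --pt "0.5 0 0 0 -0.0195" --pt "0.5 0 0 0 0" --pt "0.5 0 0 0 0"

```text
time: 28.12
eef_pos: [0.4332, -0.2513, 0.2292]
tool_rot: [0.356, 0.704, 0.564, -0.245]
force: [0.0, 0.5, -0.7]
grip_width: 0.0424
grasp_force: 0.0
```

```bash
python3 s.py;python3 tub.py "[.386,-.396]" w4; python3 d.py "[.330,-.394,.114]"
```

```text
q [-0.155 -0.155  1.867 -0.906  1.305  0.262] p [ 0.4332 -0.2513  0.2292] t 28.12 F [ 0.   0.5 -0.7] w 0.0424
tool x,y,z: [ 0.244  0.62  -0.746] [ 0.968 -0.11   0.225] [ 0.057 -0.777 -0.627]
scene bbox [255 252] [309 300] area 2045.0 minrect [array([282., 276.]), array([48., 54.]), np.float64(90.0)]
 rim [ 0.3861 -0.3963] 0.0007
side bbox [183 219] [237 290] area 3071.5 minrect [array([210. , 254.5]), array([71., 54.]), np.float64(90.0)]
 rim [ 0.3748 -0.2913] 0.0129
p [ 0.4336 -0.2511  0.2299]
[ 0.33  -0.394  0.114] tool units [-0.274 -1.109  1.776] norm 2.11
```

>>> move_arm --pt "0.5 0 0 0 -0.014" --pt "0.5 -0.044 -0.282 0.146 0" --pt "0.5 -0.044 -0.282 0.146 0" --pt "0.5 -0.044 -0.282 0.146 0" --pt "0.5 -0.044 -0.282 0.146 0" --pt "0.5 0 0 0.26 0" --pt "0.5 0 0 0.26 0" --pt "0.5 0 0 0.26 0" --pt "0.5 0 0 0.2 0" --pt "0.5 0 0 0 0"

```text
time: 29.05
eef_pos: [0.3274, -0.3784, 0.1251]
tool_rot: [0.343, 0.679, 0.595, -0.26]
force: [-1.0, 0.4, -0.2]
grip_width: 0.0426
grasp_force: 0.0
```

```bash
python3 s.py; python3 d.py "[.330,-.394,.114]"
```

```text
q [-0.579 -0.225  2.15  -0.968  0.851  0.087] p [ 0.3274 -0.3784  0.1251] t 29.05 F [-1.   0.4 -0.2] w 0.0426
tool x,y,z: [ 0.157  0.629 -0.762] [ 0.986 -0.057  0.156] [ 0.055 -0.776 -0.629]
p [ 0.3274 -0.3784  0.1251]
[ 0.33  -0.394  0.114] tool units [-0.009  0.017  0.192] norm 0.19
```

>>> move_arm --pt "0.5 0 0.02 0.09 0" --pt "0.5 0 0 0.09 0" --pt "0.5 0 0 0 0" --pt "0.2 0 0 0 0" --pt "0 0 0 0 0" --pt "0 0 0 0 0" --pt "0 0 0 0 0" --pt "0 0 0 0 0" --pt "0 0 0 0 0" --pt "0 0 0 0 0" --force 40

```text
time: 29.88
eef_pos: [0.3327, -0.3914, 0.1174]
tool_rot: [0.346, 0.677, 0.595, -0.259]
force: [0.8, 0.4, -1.5]
grip_width: 0.0063
grasp_force: 41.3
```

```bash
python3 s.py; python3 tub.py "[.386,-.396]" w5; python3 -c "
from h import *
p=r.get_obs()['eef_pos']; print(p+[.503-.3861,-.415+.3963,0])"
```

```text
q [-0.603 -0.189  2.142 -0.99   0.811  0.102] p [ 0.3327 -0.3914  0.1174] t 29.88 F [ 0.8  0.4 -1.5] w 0.0063
tool x,y,z: [ 0.156  0.627 -0.763] [ 0.986 -0.052  0.16 ] [ 0.061 -0.777 -0.626]
scene bbox [251 249] [309 297] area 799.0 minrect [array([282.1, 274.9]), array([50.6, 53.5]), np.float64(32.0)]
 rim [ 0.3949 -0.3923] 0.0027
side bbox [180 217] [238 288] area 3106.0 minrect [array([209. , 252.5]), array([71., 58.]), np.float64(90.0)]
 rim [ 0.3947 -0.3865] 0.0044
[ 0.44961419 -0.41020578  0.11741514]
```

>>> move_arm --pt "0 -0.115 0.024 -0.094 0" --pt "0 -0.115 0.024 -0.094 0" --pt "0 0.01 0.23 0.046 0" --pt "0 0.01 0.23 0.046 0" --pt "0 0.01 0.23 0.046 0" --pt "0 0.01 0.23 0.046 0" --pt "0 0.011 0.23 0.046 0" --pt "0 0.09 -0.019 0.075 0" --pt "0 0.09 -0.019 0.075 0" --pt "0 0 0 0 0"

```text
time: 30.82
eef_pos: [0.4473, -0.4116, 0.1203]
tool_rot: [0.343, 0.677, 0.596, -0.26]
force: [-1.2, 0.6, -1.4]
grip_width: 0.006
grasp_force: 41.8
```

```bash
python3 s.py; python3 d.py "[.448,-.412,.1174]"; python3 tub.py "[.503,-.415]" w6
```

```text
q [-0.497  0.074  1.885 -0.997  0.893  0.175] p [ 0.4473 -0.4116  0.1203] t 30.82 F [-1.2  0.6 -1.4] w 0.006
tool x,y,z: [ 0.153  0.629 -0.762] [ 0.987 -0.053  0.155] [ 0.057 -0.775 -0.629]
p [ 0.4473 -0.4116  0.1203]
[ 0.448  -0.412   0.1174] tool units [0.021 0.003 0.022] norm 0.03
scene bbox [300 231] [352 274] area 548.5 minrect [array([327. , 252.5]), array([51.7, 43. ]), np.float64(12.1)]
 rim [ 0.5116 -0.4124] 0.0028
side bbox [233 216] [293 290] area 3285.0 minrect [array([263., 253.]), array([74., 60.]), np.float64(90.0)]
 rim [ 0.5111 -0.398 ] 0.0064
```

>>> move_arm --pt "0 0.02 -0.004 0.016 0" --pt "0 0 0 0 0" --pt "0 0.02 -0.004 0.016 0" --pt "0 0 0 0 0" --pt "0 0.02 -0.004 0.016 0" --pt "0 0 0 0 0" --pt "0 0 0 0 0" --pt "0 0 0 0 0" --pt "0 0 0 0 0" --pt "0 0 0 0 0"

```text
time: 31.75
eef_pos: [0.4484, -0.4125, 0.1163]
tool_rot: [0.346, 0.677, 0.595, -0.259]
force: [-0.1, 0.4, 0.2]
grip_width: 0.0062
grasp_force: 41.6
```

```bash
python3 s.py; python3 tub.py "[.503,-.415]" w7
```

```text
q [-0.497  0.082  1.889 -1.01   0.884  0.194] p [ 0.4484 -0.4125  0.1163] t 31.75 F [-0.1  0.4  0.2] w 0.0062
tool x,y,z: [ 0.157  0.627 -0.763] [ 0.986 -0.052  0.16 ] [ 0.061 -0.778 -0.626]
scene bbox [300 232] [353 275] area 551.0 minrect [array([327.1, 253.5]), array([52.1, 43.2]), np.float64(13.0)]
 rim [ 0.5102 -0.4157] 0.0029
side bbox [233 216] [294 292] area 3329.5 minrect [array([263.5, 254. ]), array([76., 61.]), np.float64(90.0)]
 rim [ 0.5077 -0.4028] 0.0087
```

>>> move_arm --pt "0 0.02 -0.004 0.016 0" --pt "0 0 0 0 0" --pt "0 0.02 -0.004 0.016 0" --pt "0 0 0 0 0" --pt "0 0.01 -0.002 0.008 0" --pt "0 0 0 0 0" --pt "0 0 0 0 0" --pt "0 0 0 0 0" --pt "0 0 0 0 0" --pt "0 0 0 0 0"

```text
time: 32.68
eef_pos: [0.4502, -0.4146, 0.1162]
tool_rot: [0.35, 0.676, 0.593, -0.261]
force: [-3.4, 2.5, 14.7]
grip_width: 0.0058
grasp_force: 47.7
```

```bash
python3 s.py; python3 tub.py "[.503,-.415]" w8
```

```text
q [-0.497  0.087  1.889 -1.025  0.879  0.21 ] p [ 0.4502 -0.4146  0.1162] t 32.68 F [-3.4  2.5 14.7] w 0.0058
tool x,y,z: [ 0.16   0.62  -0.768] [ 0.985 -0.05   0.165] [ 0.063 -0.783 -0.619]
scene bbox [301 232] [354 275] area 561.0 minrect [array([328.1, 253.8]), array([52.7, 42.8]), np.float64(10.0)]
 rim [ 0.5109 -0.4183] 0.0033
side bbox [200 216] [329 304] area 4372.0 minrect [array([265.3, 259.7]), array([129.2,  87.5]), np.float64(1.1)]
 rim [ 0.4987 -0.48  ] 0.0856
```

>>> move_arm --pt "0 -0.03 0.006 -0.024 0" --pt "0.1 -0.02 0 0 0" --pt "0.25 0 0 0 0" --pt "0.4 0 0 0 0" --pt "0.4 0 0 0 0" --pt "0.4 0 0 -0.1 0" --pt "0.4 0 0 -0.2 0" --pt "0.4 0 0 -0.3 0" --pt "0.4 0 0 -0.4 0" --pt "0.4 0 0 -0.4 0"

```text
time: 33.62
eef_pos: [0.4383, -0.3033, 0.2025]
tool_rot: [0.345, 0.678, 0.596, -0.26]
force: [1.4, -0.4, 0.1]
grip_width: 0.0342
grasp_force: 0.0
```

```bash
python3 s.py; python3 tub.py "[.503,-.415]" w9; python3 - <<'E'
from h import *
# same blob statistics at the start, for comparison
viewer.get_image=lambda n:cv2.imread(f"pics/{n}0.png")
import sys; sys.argv=["t","[.503,-.415]","z"]; exec(open("tub.py").read())
E
```

```text
q [-0.275 -0.109  1.883 -0.917  1.172  0.146] p [ 0.4383 -0.3033  0.2025] t 33.62 F [ 1.4 -0.4  0.1] w 0.0342
tool x,y,z: [ 0.156  0.628 -0.763] [ 0.986 -0.053  0.157] [ 0.058 -0.777 -0.627]
scene bbox [304 234] [356 276] area 1730.5 minrect [array([330., 255.]), array([42., 52.]), np.float64(90.0)]
 rim [ 0.5071 -0.422 ] 0.001
side bbox [200 216] [329 304] area 4420.0 minrect [array([265.3, 259.7]), array([129.2,  87.5]), np.float64(1.1)]
 rim [ 0.4946 -0.5179] 0.085
scene bbox [295 271] [386 332] area 665.0 minrect [array([341.6, 303.1]), array([  7.5, 109.6]), np.float64(56.3)]
 rim [ 0.4369 -0.5588] 0.0243
side bbox [200 221] [329 304] area 4204.0 minrect [array([265.2, 262.2]), array([129.2,  82.5]), np.float64(1.1)]
 rim [ 0.4953 -0.5182] 0.08
```

>>> move_arm --pt "0.4 -0.25 0.05 -0.2 0" --pt "0.4 -0.3 0.06 -0.24 0" --pt "0.4 -0.3 0.06 -0.24 0" --pt "0.4 -0.3 0.06 -0.24 0" --pt "0.4 0 -0.3 0 0" --pt "0.4 0 -0.3 0 0" --pt "0.4 0 0 0 0" --pt "0.4 0 0 0 0" --pt "0.4 0 0 0 0" --pt "0.4 0 0 0 0"

```text
time: 34.55
eef_pos: [0.3801, -0.3035, 0.3418]
tool_rot: [0.346, 0.677, 0.596, -0.26]
force: [0.6, -0.4, -0.4]
grip_width: 0.0343
grasp_force: 0.0
```

```bash
python3 s.py; python3 - <<'E'
from h import *
from scipy.optimize import least_squares
for tag in("0","f"):
  ims={n:(cv2.imread(f"pics/{n}0.png") if tag=="0" else viewer.get_image(n)) for n in("scene","side")}
  for n,(x0,y0,w,h) in dict(scene=(290,225,75,60),side=(230,212,72,75)).items():
    im=ims[n]; cv2.imwrite(f"pics/{n}_{tag}.png",im); c=viewer.get_calibration(n); hs=cv2.cvtColor(im,cv2.COLOR_BGR2HSV)
    m=((hs[...,1]<45)&(hs[...,2]>70)).astype(np.uint8)*255; mm=np.zeros_like(m); mm[y0:y0+h,x0:x0+w]=m[y0:y0+h,x0:x0+w]; mm=cv2.morphologyEx(mm,cv2.MORPH_OPEN,np.ones((3,3)))
    k=max(cv2.findContours(mm,0,cv2.CHAIN_APPROX_NONE)[0],key=cv2.contourArea)[:,0]
    arc=np.array([(u,k[k[:,0]==u][:,1].min()) for u in np.unique(k[:,0])[3:-3]]); P=np.array([plane(c,p,.12)[:2] for p in arc])
    s=least_squares(lambda q:np.hypot(*(P-q).T)-.0585,P.mean(0),loss="soft_l1",f_scale=.002); print(tag,n,k.min(0),k.max(0),s.x.round(4),np.abs(s.fun).mean().round(4))
# change elsewhere
for n in("scene","side"):
    d=cv2.absdiff(cv2.imread(f"pics/{n}_0.png"),cv2.imread(f"pics/{n}_f.png")).max(2); m=cv2.morphologyEx((d>60).astype(np.uint8),cv2.MORPH_OPEN,np.ones((3,3)))
    k,l,st,ce=cv2.connectedComponentsWithStats(m); print(n,[tuple(st[i]) for i in range(1,k) if st[i,4]>25])
E
```

```text
q [-0.319 -0.333  1.781 -0.83   1.347 -0.146] p [ 0.3801 -0.3035  0.3418] t 34.55 F [ 0.6 -0.4 -0.4] w 0.0343
tool x,y,z: [ 0.156  0.627 -0.763] [ 0.986 -0.052  0.159] [ 0.06  -0.777 -0.626]
0 scene [300 234] [352 276] [ 0.5009 -0.4138] 0.0032
0 side [237 221] [293 286] [ 0.5041 -0.4161] 0.0013
f scene [304 234] [356 276] [ 0.5071 -0.422 ] 0.001
f side [240 216] [296 286] [ 0.5166 -0.4013] 0.0102
scene [(np.int32(0), np.int32(0), np.int32(208), np.int32(110), np.int32(12157)), (np.int32(181), np.int32(0), np.int32(77), np.int32(51), np.int32(2042)), (np.int32(179), np.int32(5), np.int32(7), np.int32(15), np.int32(68)), (np.int32(218), np.int32(65), np.int32(43), np.int32(71), np.int32(1339)), (np.int32(193), np.int32(71), np.int32(22), np.int32(17), np.int32(152)), (np.int32(175), np.int32(75), np.int32(24), np.int32(20), np.int32(244)), (np.int32(197), np.int32(84), np.int32(19), np.int32(12), np.int32(115)), (np.int32(252), np.int32(84), np.int32(5), np.int32(10), np.int32(42)), (np.int32(190), np.int32(96), np.int32(20), np.int32(43), np.int32(464)), (np.int32(25), np.int32(124), 
[... 2815 characters left out ...]
p.int32(10), np.int32(6), np.int32(45)), (np.int32(242), np.int32(187), np.int32(9), np.int32(8), np.int32(60)), (np.int32(245), np.int32(192), np.int32(56), np.int32(36), np.int32(1047)), (np.int32(133), np.int32(195), np.int32(57), np.int32(10), np.int32(361)), (np.int32(232), np.int32(202), np.int32(8), np.int32(26), np.int32(117)), (np.int32(302), np.int32(212), np.int32(9), np.int32(17), np.int32(96)), (np.int32(182), np.int32(227), np.int32(9), np.int32(9), np.int32(60)), (np.int32(210), np.int32(233), np.int32(7), np.int32(10), np.int32(56)), (np.int32(291), np.int32(233), np.int32(6), np.int32(12), np.int32(47)), (np.int32(193), np.int32(235), np.int32(7), np.int32(8), np.int32(41))]
```

>>> move_arm --pt "0.4 0.2 0 -0.35 0" --pt "0.4 0.2 0 -0.35 0" --pt "0.4 0 0 -0.4 0" --pt "0.4 0 0 -0.4 0" --pt "0.4 0 0 -0.4 0" --pt "0.4 0 0 -0.4 0" --pt "0.4 0 0 0 0" --pt "0.4 0 0 0 0" --pt "0.4 0 0 0 0" --pt "0.4 0 0 0 0"

```text
time: 35.48
eef_pos: [0.3719, -0.1001, 0.4541]
tool_rot: [0.345, 0.677, 0.595, -0.261]
force: [0.2, -0.1, -0.4]
grip_width: 0.0342
grasp_force: 0.0
```

```bash
python3 s.py; python3 - <<'E'
from h import *
for n,(x0,y0,w,h) in dict(scene=(175,210,62,52),side=(182,198,50,42)).items():
    b=viewer.get_image(n); cv2.imwrite(f"pics/{n}_g.png",b)
    for i in (cv2.imread(f"pics/{n}0.png"),b):
        m=(i[y0:y0+h,x0:x0+w].max(2)<45).astype(np.uint8); k,l,s,c=cv2.connectedComponentsWithStats(m); j=1+s[1:,4].argmax(); print(n,"battery",s[j],c[j].round(1))
    d=cv2.absdiff(cv2.imread(f"pics/{n}0.png"),b).max(2); m=cv2.morphologyEx((d>60).astype(np.uint8),cv2.MORPH_OPEN,np.ones((3,3))); m[:170]=0
    k,l,st,ce=cv2.connectedComponentsWithStats(m); print([tuple(map(int,st[i])) for i in range(1,k) if st[i,4]>25])
E
```

```text
q [ 0.238 -0.288  1.528 -0.95   1.901  0.035] p [ 0.3719 -0.1001  0.4541] t 35.48 F [ 0.2 -0.1 -0.4] w 0.0342
tool x,y,z: [ 0.155  0.626 -0.764] [ 0.986 -0.053  0.157] [ 0.058 -0.778 -0.626]
scene battery [ 16  16  42  35 747] [35.4 32.4]
scene battery [ 16  16  42  35 718] [35.2 32.7]
[(30, 170, 28, 28, 415), (178, 170, 53, 26, 580), (243, 170, 99, 59, 3053), (158, 183, 7, 7, 34), (0, 197, 5, 10, 39), (72, 196, 74, 36, 1059), (146, 197, 27, 17, 222), (226, 197, 15, 16, 140), (4, 206, 7, 7, 32), (249, 210, 16, 28, 273), (74, 233, 14, 26, 165), (300, 236, 12, 19, 78), (345, 249, 9, 21, 79), (0, 250, 16, 26, 284), (17, 257, 10, 22, 144), (28, 269, 14, 9, 57), (286, 271, 4, 9, 28), (336, 276, 12, 21, 73)]
side battery [  9  22  37  14 323] [26.5 29.3]
side battery [  9  21  37  15 341] [26.5 29. ]
[(63, 170, 9, 5, 36), (303, 170, 13, 8, 85), (197, 187, 5, 10, 44), (242, 187, 9, 8, 56), (128, 188, 61, 7, 353), (52, 191, 24, 10, 162), (245, 192, 56, 36, 1166), (211, 198, 5, 8, 31), (232, 202, 8, 26, 121), (302, 212, 9, 17, 97), (291, 233, 6, 12, 47), (289, 269, 3, 9, 27), (286, 279, 5, 10, 32)]
```

```bash
python3 -c "
from cell import r
print(r.hand_in())"
```

```text
the job is handed in; nothing more can be done
None
```

The job is handed in at about 35 s: the lid is open on its stop, the three bolts are in the case, and the empty tub stands upright about 1 cm from where it stood. I saw no sign that the other things on the bench had moved.

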